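# Pull the return tray out of its bay and send the tall case down the chute

## Task

The return tray has been shoved back into its low bay: hook a fingertip behind its far wall and drag it gently straight towards the robot until you feel it come up firmly against the stop bar, so that it lies square under the end of the chute. Then tip the tall ear tip case on the deck over into the chute, never lifting it, so that it slides down and lies in the tray. Let go of everything and leave the other things where they are.

Things in the scene. Friction and masses are not known exactly. Their poses are not given: they have to be found in the camera images.
- station: Fixed grey and galvanised steel return station: deck, chute and bay in one piece. Origin on the counter top (z 0); x away from the robot, y to the robot's left, z up; it may be turned a little. Deck: flat cabinet top 160 mm above the counter, x -125 to 155 mm, y 225 to 400 mm in this frame.
- chute_top (a point): Middle of the deck edge where the chute begins (station x 15, y 225, z 160 mm). Chute: smooth steel channel, 115 mm wide inside, side walls 32 mm high, falling towards the station's -y at 41 degrees.
- chute_end (a point): Middle of the chute's open lower end (station x 15, y 105, z 56 mm), just above the tray's left side when the tray is home.
- bay_edge (a point): Middle of the lower front edge of the bay's roof (station x 210, y 0, z 150 mm). Roof: 350 mm along y, 150 mm deep, top 166 mm high, open before and behind, closed at the sides. It hangs so near the tray's far wall that a gripper pointing straight down does not fit there: it must lean 35 to 45 degrees, fingers pointing down and away from the robot.
- dock: Fixed dark plate on the counter before the tray; same origin and axes as the station. It carries a rigid stop bar (190 mm along y, centred on y 0, top 24 mm above the counter) clamped at a setting that is NOT reported: the tray meets it with its own origin anywhere from x 0 to 30 mm here (bar face at x -90 to -60 mm). Home: tray pressed on it with over 1.5 N, not over 60 N.
- tray: Loose open steel tray, 180 (x) by 260 (y) by 40 mm high, walls and floor 4 mm, 0.4 to 0.85 kg, sliding friction 0.28 to 0.42. Origin at the centre of its underside. It starts with its origin 95 to 120 mm along the dock's x, turned by up to 0.08 rad, at least 20 mm free on either side and over 130 mm behind it.
- tray_lip (a point): Middle of the top edge of the tray's far wall, on its outer face (tray x 90, y 0, z 40 mm).
- tall_case: Loose tall closed plastic ear tip case (orange, grey seam), 45 x 45 x 120 mm, about 0.12 kg, standing upright on the deck near the top of the chute. Origin at the centre of its underside, z up along its height. It topples when its top is pushed about 40 mm (balance height 60 mm) and then slides down the chute by itself.
- case_mid (a point): The middle of the tall case, 60 mm above its underside on its axis.
- flat_case: Bystander: flat orange case 80 x 55 x 26 mm lying on the bay roof. Origin at the centre of its underside.
- desk_bell: Bystander: brass desk bell, 68 mm across, 49 mm high, standing on the deck on the far side of the tall case. Origin at the centre of its underside.
- bell_cover: Bystander: small steel bell cover, a shallow cup 44 mm across and 14 mm high, on the deck on the near side of the tall case. Origin at the centre of its underside.
- chestpiece: Bystander: grey chestpiece 46 mm across and 25 mm high with a 28 mm tube stub, on the counter to the right of the tray. Origin at the centre of its underside.
- chestpiece_2: Bystander: a like chestpiece on the bay roof. Origin at the centre of its underside.
- dish: Bystander: shallow steel dish 100 mm across, 30 mm high, on the counter to the right of the tray. Origin at the centre of its underside.
There are look-alikes about, which are no part of the job. There is more than one size of the dock; the one meant has the size given above. Leave any blue look-alike of the tall_case alone.

How it is judged:
On the way, in this order (a step that is already met when the one before it is completed fails the run):
1. a finger is hooked behind the tray's far wall and pulls on it (x of the grasp point in the frame of tray above 0.088 m and z of the grasp point in the frame of tray below 0.065 m and contact force between the fingers and tray above 0.5 N), for 0.1 s.
2. the tray has been pulled home and presses on the stop bar (over 1.5 N), the finger still behind its far wall, while the tall case still stands on the deck (x of tray in the frame of dock between -0.012 and 0.048 m and y of tray in the frame of dock between -0.035 and 0.035 m and angle between the x axis of tray and the x axis of dock, either way round below 0.12 rad and contact force between tray and dock above 1.5 N and x of the grasp point in the frame of tray above 0.085 m and angle between tall_case's own z axis and vertical below 0.2 rad and height (world z) of case_mid above 0.2 m), for 0.05 s.
3. the tall case has tipped over at the chute (angle between tall_case's own z axis and vertical above 0.6 rad and x of case_mid in the frame of station between -0.06 and 0.09 m and y of case_mid in the frame of station between 0.08 and 0.26 m), for 0.02 s.
At the end, for the whole second after the job is handed in: The tray stands flat at its stop (origin -12 to 48 mm along the dock's x, within 35 mm in y, square within 0.12 rad) and the tall case lies inside it on its side (its middle over the tray floor, under 45 mm above the tray's underside, level within 0.3 rad), both at rest (x of tray in the frame of dock between -0.012 and 0.048 m and y of tray in the frame of dock between -0.035 and 0.035 m and angle between the x axis of tray and the x axis of dock, either way round below 0.12 rad and x of case_mid in the frame of tray between -0.08 and 0.08 m and y of case_mid in the frame of tray between -0.12 and 0.12 m and z of case_mid in the frame of tray between 0 and 0.045 m and angle between tall_case's own z axis and vertical between 1.25 and 1.9 rad and angle between tray's own z axis and vertical below 0.05 rad and linear speed of each of tall_case, tray below 0.02 m/s); the robot touches nothing.
It fails at once if the tray is rammed against the stop (over 60 N) (contact force between tray and dock above 60 N).
It fails at once if the tall case is lifted off the deck (z of tall_case in the frame of station above 0.205 m).
It fails at once if a bystander (flat case, bell, bell cover, chestpiece or dish) is moved over 30 mm (distance of any of flat_case, desk_bell, bell_cover, chestpiece, chestpiece_2, dish from where it was at the start of the episode above 0.03 m).
It also fails if it takes over 58 s, if anything falls off the work surface, if the arm or the gripper's body presses on something with over 40 N, if the wrist force passes 120 N, or if a joint passes its speed limit or range.

## Robot

A 6-joint arm with a two-finger parallel gripper is mounted at the origin on the work surface. World frame = base frame: x ahead of the robot, y to its left, z up, the work surface at z = 0. Lengths are in m, angles in rad, forces in N, time in s.
With the tool pointing down it reaches from about 0.425 to 1.125 m from the base axis. Payload 14.9 kg.
Tool frame: the origin (TCP) lies on the centre line of the jaws, within the pads' length; the fingertips stand 17 mm ahead of it and the grasp point (between the pads) lies 2 mm behind it (env.tip_reach is the y of the fingertips in the tool frame, in m); y points along the fingers, x is the direction in which the jaws open and shut, and the axes are right-handed (so a half turn about y gives the same grasp; the last joint's range is limited). The gripper opens to 91 mm and grips with 3 to 60 N. Pads are 32 mm wide; open, the fingers measure 118 mm over their backs; the gripper's body (76 mm by 178 mm) begins 60 mm behind the grasp point.
Start: joints at [1.265, 0.379, 1.734, -0, 1.028, -0.033], TCP at [0.189, 0.674, 0.231] pointing down, gripper open.
Joint ranges: [-2.77, 2.77], [-0.74, 2.19], [0, 2.66], [-1.06, 4.2], [0.31, 2.87], [-3.08, 3.08]. Speed limits (rad/s): [1.89, 1.89, 2.39, 3.14, 3.14, 3.14].

## Interface

Orientations are given as a rotation vector (axis times angle).
In Python, from plant import env, snapshot, camera_info, regions_of, mark_of gives the robot as it stands. The module is installed in compiled form; this text tells all that it offers.
- The arm moves only by the shell command python3 -m handwheel 'ROWS'. ROWS is JSON, a list of rows, each a list of 7 numbers: the turn, a rotation vector about the tool's x, y, z in degrees, then the shift along the tool's x, y, z in mm, then the opening, from 0 (shut) to 1 (fully open). In form: [[wx, wy, wz, x, y, z, gripper], ...]. A call has 1 to 10 rows; each row is the pose to reach, as a shift and turn from the pose commanded when the call began, along the tool's axes at that moment; what a row does not reach only later rows make up. A row lasts 1/8 s, in which the tool goes at most 62.5 mm and 10.7 degrees, less where a joint would pass 70% of its speed; a pose out of reach is approached as far as the arm can. A call with a gripper value outside its range is refused whole. The fingers move at their own pace and stop on an object; the grip force is fixed at half the most. Time passes only in rows, so rows that repeat a pose let the fingers close. It gives the time, the measured TCP pose, the force and the opening at its end, in the units of the state.
- env.read_state(): the state, without advancing time (a new reading comes with each control period).
- snapshot(name): name is "side" or "top" or "wrist"; returns (picture, depth): 384x512x3 uint8, blue, green, red; 384x512 float32, m along the optical axis (not along the pixel's ray), 0 where there is no reading.
- camera_info(name): a dict with "fx", "fy", "cx", "cy" (pixels), "camera_from_world" (4x4, takes a point from world to camera coordinates). Camera axes: x right, y up, looking along -z (the intrinsics and any distortion apply to the point x, -y, -z); pixel columns grow to the right and rows downward; lengths in m; the calibration is good to about 2 mm. The wrist camera is an equidistant fisheye: a pixel r from the principal point sees the ray r / f radians off the axis. A picture is of the moment at which its call begins: read the wrist's pose just before it. camera_info takes no time and is no camera call; for the wrist camera it gives the pose at the moment of the call.
- env.close_job(): hands the job in, once; it reports no verdict.
Trained networks look in the newest picture that a camera, given by its name, has taken for a name from the list of things; names that differ only in an ending like _2 or _b are one class to them, and where a whole thing is asked for, a point or a joint stands for the part that bears it (a point fixed in the world has none). Each returns a list of dicts, best first, with "score" (0 to 1); they miss things now and then, are a little off and sometimes report something else, mostly with a low value. They report only what shows in the picture. A call takes as long as a camera call. They do not tell look-alikes from the thing itself.
- regions_of(camera, thing): "pixels" (384x512 bool, what is visible of it) and "extent" ([left, top, right, bottom] in pixels, round what is visible of it).
- mark_of(camera, thing): "xy" ([column, row] in pixels: a listed point, or the origin of a listed thing).
The state is a dict: "time": time; "joints": joint angles; "qd": joint speeds; "effort": joint torques, N m; "eef_pos": TCP position; "tool_rot": TCP orientation; "contact_force": force on the tool from outside, world axes, zero at the start; "torque": the same for the moment, N m; "finger_gap": opening from 0.0 (shut) to 1.0 (fully open).
Only numpy, scipy, OpenCV 4.12 (cv2) and the standard library are available. Lean on these libraries where they do the work, as an engineer would, in place of code of your own. Each camera call takes 0.05 s, during which the arm holds its last target.

## Working session

There is one attempt and no reset: what is moved stays moved. The work goes in short steps, Python scripts to look and compute and a shell command to move; the robot and the scene stay as the last step left them, time stands still between calls to the robot, and variables do not carry over. Pictures are saved under pics/ and viewed, and the job is handed in when it is done.

```bash
mkdir -p pics; ls; cat > h.py <<'E'
import numpy as np, cv2
from scipy.spatial.transform import Rotation as R
from plant import env, snapshot, camera_info, regions_of, mark_of
def snap(n,f):
    p,d=snapshot(n); cv2.imwrite('pics/'+f,p); np.save('pics/'+f+'.npy',d); return p,d
def w(name,u,v,z,info=None):
    i=info or camera_info(name); M=np.linalg.inv(i['camera_from_world'])
    c=np.array([(u-i['cx'])/i['fx']*z,-(v-i['cy'])/i['fy']*z,-z,1]); return (M@c)[:3]
def cloud(name,d):
    i=camera_info(name); M=np.linalg.inv(i['camera_from_world'])
    v,u=np.mgrid[:384,:512]
    c=np.stack([(u-i['cx'])/i['fx']*d,-(v-i['cy'])/i['fy']*d,-d,np.ones_like(d)],-1); return (c@M.T)[...,:3]
E
python3 - <<'E'
from h import *
print(env.read_state())
for n in('side','top','wrist'):
    snap(n,n+'0.png'); i=camera_info(n); print(n,i)
E
```

```text
pics
{'time': 0.0, 'joints': array([ 1.26465372e+00,  3.79401021e-01,  1.73479372e+00,  9.90921573e-06,
        1.02851569e+00, -3.33064649e-02]), 'qd': array([-8.36227744e-04,  1.04606513e-03, -1.39710746e-03,  1.49192338e-03,
       -5.42107138e-05, -2.24462501e-03]), 'effort': array([-4.82743359e-03, -7.63742352e+01, -4.34350920e+01,  6.49674819e-02,
        4.23141662e-02, -8.55292592e-05]), 'eef_pos': array([0.18851471, 0.67373281, 0.23028711]), 'tool_rot': array([-1.32665613, -1.00522439,  1.00675148]), 'contact_force': array([ 0.32086396,  0.3008301 , -0.19328851]), 'torque': array([ 0.01793914, -0.03385165,  0.06256586]), 'finger_gap': 1.0020738039452712}
side {'fx': 453.5399383044584, 'fy': 453.5399383044584, 'cx': 259.71799416675225, 'cy': 191.50692352484242, 'camera_from_world': array([[ 0.95326823, -0.30205651, -0.00644541, -0.55440277],
       [ 0.17792007,  0.54400517,  0.82000172, -0.22556589],
       [-0.24418052, -0.78282836,  0.57232476, -1.00290358],
       [ 0.        ,  0.        ,  0.        ,  1.        ]])}
top {'fx': 420.34189053411, 'fy': 420.34189053411, 'c
[... 182 characters left out ...]
3.80136223e-03,  8.77221701e-02,
        -5.83712893e-01],
       [-8.77976033e-02,  3.06050173e-02,  9.95668074e-01,
        -1.17858323e+00],
       [ 0.00000000e+00,  0.00000000e+00,  0.00000000e+00,
         1.00000000e+00]])}
wrist {'fx': 297.3186396354542, 'fy': 297.3186396354542, 'cx': 254.3678135306553, 'cy': 194.9374805896573, 'camera_from_world': array([[ 2.69337656e-01,  9.63045488e-01, -7.84208810e-04,
        -6.98865832e-01],
       [-9.34189379e-01,  2.61069370e-01, -2.43172752e-01,
         2.71352933e-02],
       [-2.33981689e-01,  6.62281785e-02,  9.69982679e-01,
        -3.89399590e-01],
       [ 0.00000000e+00,  0.00000000e+00,  0.00000000e+00,
         1.00000000e+00]])}
```

View pics/top0.png

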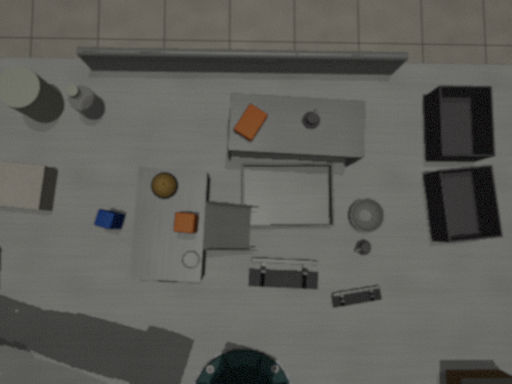

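View pics/side0.png

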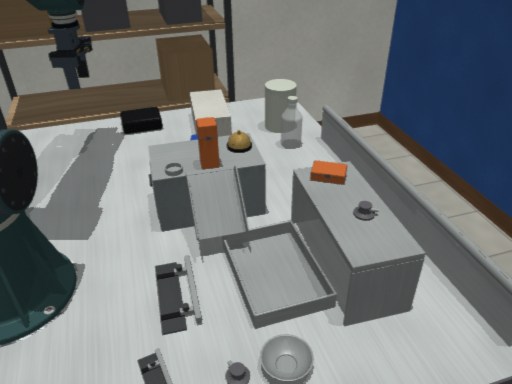

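View pics/wrist0.png

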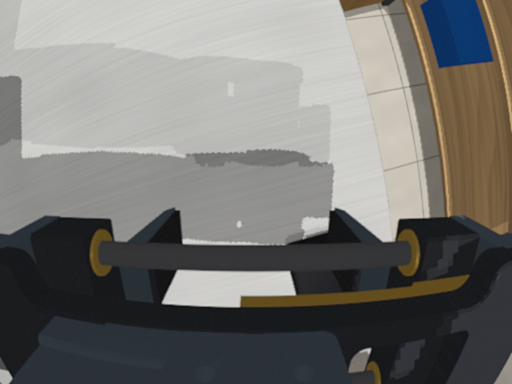

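Top view: the tray is at (287,195) under the chute end (250,228). The deck carries the orange tall case (186,222), the bell (164,185) and the cover (191,259). There are two dock candidates, a big one at (283,275) and a small one at (356,296). The big one has a bar about 70 px long, roughly 190 mm, so it fits. There are two tall cases, orange at (186,222) and blue at (110,218), and the orange one is meant.

```bash
python3 - <<'E'
from h import *
p=cv2.imread('pics/top0.png')
c=cv2.resize(p[150:320,130:380],None,fx=3.2,fy=3.2,interpolation=cv2.INTER_CUBIC); cv2.imwrite('pics/crop0.png',c)
d=np.load('pics/top0.png.npy'); P=cloud('top',d)
x,y,z=P[...,0],P[...,1],P[...,2]
def rect(m,n):
    q=P[m][:,:2].astype(np.float32)
    nn,l,s,_=cv2.connectedComponentsWithStats(m.astype(np.uint8))
    k=1+np.argmax(s[1:,4]); q=P[l==k]
    r=cv2.minAreaRect((q[:,:2]*1000).astype(np.float32)); print(n,s[k],r,'z',np.median(q[:,2])); return r
U,V=np.meshgrid(np.arange(512),np.arange(384))
rect((abs(z-.166)<.006)&(V<165)&(U>225)&(U<370),'roof')
rect((abs(z-.160)<.006)&(V>165)&(U<215),'deck')
rect((abs(z-.280)<.008)&(U<215)&(U>160),'case')
rect((abs(z-.04)<.008)&(V>155)&(V<235)&(U>235)&(U<340),'traywall')
rect((abs(z-.024)<.005)&(V>245)&(V<300)&(U>235)&(U<325),'bar')
rect((z>.02)&(V>245)&(V<300)&(U>235)&(U<325),'dockhi')
for v in (200,230):
  print(v,[(u,round(float(x[v,u]),3),round(float(y[v,u]),3),round(float(z[v,u]),3)) for u in range(195,260,5)])
for u in (265,285,310):
  print(u,[(v,round(float(x[v,u]),3),round(float(y[v,u]),3),round(float(z[v,u]),3)) for v in list(range(148,172,2))+list(range(216,290,3))])
for cam in('side','top'):
  for t in('station','chute_top','chute_end','bay_edge','dock','tray','tray_lip','tall_case','case_mid','desk_bell','bell_cover'):
    print(cam,t,[(np.round(m['xy'],1),round(m['score'],2)) for m in mark_of(cam,t)[:3]])
E
```

```text
roof [ 228   93  137   65 6785] ((743.6610107421875, -133.48573303222656), (350.2965393066406, 151.403564453125), 87.17352294921875) z 0.16611537974655466
deck [ 129  167   85  115 6783] ((489.0799560546875, 181.32748413085938), (197.4588623046875, 280.7758483886719), 87.03947448730469) z 0.1610201788878325
case [173 212  22  22 407] ((491.1746826171875, 139.79132080078125), (44.85084533691406, 44.93008804321289), 84.67219543457031) z 0.28028531195001116
traywall [241 163  93  64 578] ((574.8617553710938, -123.4468994140625), (180.8056182861328, 261.93829345703125), 0.19051529467105865) z 0.0407952325747063
bar [251 258  67   9 280] ((383.7904052734375, -115.72037506103516), (189.2316131591797, 16.493993759155273), 86.1795883178711) z 0.023959596193629862
dockhi [251 258  67   9 278] ((383.826416015625, -115.1814956665039), (188.1514434814453, 16.493993759155273), 86.1795883178711) z 0.02417275829956078
200 [(195, 0.549, 0.125, 0.163), (200, 0.549, 0.113, 0.163), (205, 0.551, 0.102, 0.138), (210, 0.56, 0.097, 0.003), (215, 0.56, 0.083, -0.0), (220, 0.56, 0.068, -0.002), (225, 0.56, 0
[... 4302 characters left out ...]
_bell [(array([241.1, 146. ]), 0.79)]
side bell_cover [(array([174.2, 176.3]), 0.66)]
top station [(array([251.5, 227.7]), 0.6)]
top chute_top [(array([200.2, 226.8]), 0.86)]
top chute_end [(array([249.8, 227.7]), 0.57)]
top bay_edge [(array([297.9, 154.3]), 0.69)]
top dock [(array([309.2, 117.8]), 0.62), (array([189.4, 260.7]), 0.49)]
top tray [(array([288. , 196.5]), 0.55)]
top tray_lip [(array([285.9, 163. ]), 0.91)]
top tall_case [(array([115.7, 218.9]), 0.93), (array([188.6, 226.9]), 0.64)]
top case_mid [(array([111.8, 219.2]), 0.97), (array([287.7, 164. ]), 0.58), (array([162.1, 183.2]), 0.45)]
top desk_bell [(array([161.4, 184.4]), 0.59)]
top bell_cover [(array([188.8, 260.2]), 0.64)]
```

View pics/crop0.png

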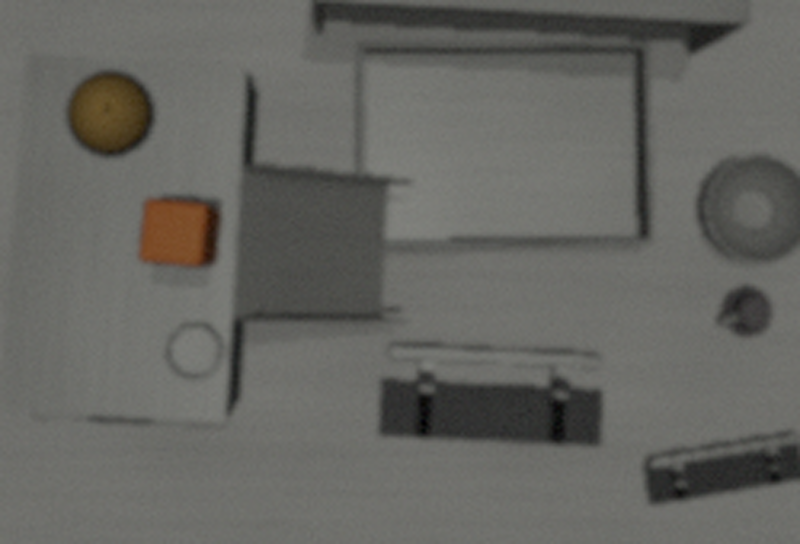

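```bash
cat >> h.py <<'E'
YAW=-0.0494; O=np.array([.459,-.1194,0]); RS=R.from_euler('z',YAW).as_matrix()
def st(p): return O+RS@np.asarray(p,float)
def to_st(p): return RS.T@(np.asarray(p)-O)
def tool(lean,sx=1):
    a=np.radians(lean); y=np.array([np.sin(a),0,-np.cos(a)]); x=np.array([0,sx,0.]); z=np.cross(x,y)
    return RS@np.stack([x,y,z],1)
def row(T,Rt,show=True):
    s=env.read_state(); R0=R.from_rotvec(s['tool_rot']).as_matrix()
    sh=R0.T@(T-s['eef_pos'])*1000; rv=R.from_matrix(R0.T@Rt).as_rotvec(degrees=True)
    print('row',np.round(rv,1).tolist(),np.round(sh,0).tolist()); return sh,rv
def stat():
    s=env.read_state(); R0=R.from_rotvec(s['tool_rot']).as_matrix()
    print('t',round(s['time'],2),'tcp',np.round(s['eef_pos'],4),'st',np.round(to_st(s['eef_pos']),4),'F_st',np.round(RS.T@s['contact_force'],2),'gap',round(s['finger_gap'],2),'j',np.round(s['joints'],2)); return s,R0
E
python3 - <<'E'
from h import *
s,R0=stat(); print(R0)
M=camera_info('wrist')['camera_from_world']; c=np.linalg.inv(M)[:3,3]
print('cam in tool',R0.T@(c-s['eef_pos']))
for n,p in dict(case=[.4912,.1398,.16],tray=[.5749,-.1234,0],bar=[.3838,-.1157,0]).items(): print(n,to_st(p))
for sx in(1,-1):
    print(sx); row(np.array([.55,-.13,.35]),tool(40,sx)); 
E
```

```text
t 1.25 tcp [0.1886 0.6741 0.231 ] st [-0.3092  0.7792  0.231 ] F_st [ 0.98 -0.08 -0.13] gap 1.0 j [ 1.26  0.38  1.73 -0.    1.03 -0.03]
[[ 2.69465133e-01  7.14845339e-06 -9.63010146e-01]
 [ 9.63010146e-01 -2.21246139e-05  2.69465133e-01]
 [-1.93799688e-05 -1.00000000e+00 -1.28458452e-05]]
cam in tool [-0.00067986 -0.15328515  0.06844513]
case [0.01936145 0.26047383 0.16      ]
tray [0.11595613 0.00172801 0.        ]
bar [-7.52909668e-02 -1.78829915e-05  0.00000000e+00]
1
row [-39.8, -12.3, -4.5] [-677.0, -119.0, -565.0]
-1
row [6.4, 157.7, -57.4] [-677.0, -119.0, -565.0]
```

```bash
python3 - <<'E'
from h import *
d=np.array([np.sin(np.radians(40)),0,-np.cos(np.radians(40))])
T=np.array([.2298,-.015,.0493]); A=T-.18*d
print(A); row(st(A+[0,0,.2]),tool(40)); row(st(A),tool(40))
E
```

```text
[ 0.11409823 -0.015       0.187188  ]
row [-39.8, -12.3, -4.5] [-681.0, -156.0, -589.0]
row [-39.8, -12.3, -4.5] [-681.0, 44.0, -589.0]
```

```bash
python3 -m handwheel '[[0,0,0,0,-60,0,1],[0,0,0,0,-120,0,1],[0,0,0,0,-180,0,1],[-40,-12,-4.5,-681,-180,-589,1],[-40,-12,-4.5,-681,-180,-589,1],[-40,-12,-4.5,-681,-180,-589,1],[-40,-12,-4.5,-681,-180,-589,1],[-40,-12,-4.5,-681,-180,-589,1],[-40,-12,-4.5,-681,-180,-589,1],[-40,-12,-4.5,-681,-180,-589,1]]'; python3 - <<'E'
from h import *
stat()
d=np.array([np.sin(np.radians(40)),0,-np.cos(np.radians(40))])
T=np.array([.2298,-.015,.0493]); A=T-.18*d
row(st(A+[0,0,.15]),tool(40))
E
```

```text
time: 2.5
eef_pos: [0.3752, 0.2768, 0.4112]
tool_rot: [-1.741, -1.653, 0.765]
contact_force: [0.7, -0.1, -0.4]
finger_gap: 1.001
t 2.5 tcp [0.3752 0.2768 0.4112] st [-0.1032  0.3916  0.4112] F_st [ 0.7  -0.11 -0.35] gap 1.0 j [ 0.86 -0.39  2.27 -0.7   0.91 -0.31]
row [0.2, -0.2, -0.0] [-406.0, 197.0, -120.0]
```

```bash
python3 -m handwheel '[[0,0,0,-406,150,-180,1],[0,0,0,-406,150,-180,1],[0,0,0,-406,150,-180,1],[0,0,0,-406,150,-180,1],[0,0,0,-406,150,-180,1],[0,0,0,-406,150,-180,1],[0,0,0,-406,150,-180,1],[0,0,0,-406,150,-180,1],[0,0,0,-406,150,-180,1],[0,0,0,-406,150,-180,1]]'; python3 - <<'E'
from h import *
s,R0=stat()
d=np.array([np.sin(np.radians(40)),0,-np.cos(np.radians(40))])
T=np.array([.2298,-.015,.0493]); A=T-.10*d
row(st(A),tool(40))
E
```

```text
time: 3.75
eef_pos: [0.5869, -0.1395, 0.4113]
tool_rot: [-1.741, -1.65, 0.765]
contact_force: [0.3, 0.2, -0.2]
finger_gap: 1.003
t 3.75 tcp [ 0.5869 -0.1395  0.4113] st [ 0.1287 -0.0138  0.4113] F_st [ 0.27  0.23 -0.19] gap 1.0 j [-0.35 -0.19  2.13  0.37  0.56 -2.12]
row [0.1, -0.3, -0.1] [-2.0, 242.0, 156.0]
```

```bash
python3 -m handwheel '[[0,0,0,-2,242,156,1],[0,0,0,-2,242,156,1],[0,0,0,-2,242,156,1],[0,0,0,-2,242,156,1],[0,0,0,-2,242,156,1],[0,0,0,-2,242,156,1],[0,0,0,-2,242,156,1],[0,0,0,-2,242,156,1]]'; python3 - <<'E'
from h import *
s,R0=stat()
T=np.array([.2298,-.015,.0493]); row(st(T),tool(40))
for n in('side','wrist'): snap(n,n+'1.png')
E
```

```text
time: 4.75
eef_pos: [0.6244, -0.167, 0.1637]
tool_rot: [-1.636, -1.673, 0.757]
contact_force: [-0.2, 1.1, 0.5]
finger_gap: 1.001
t 4.75 tcp [ 0.6244 -0.167   0.1637] st [ 0.1675 -0.0394  0.1637] F_st [-0.23  1.08  0.49] gap 1.0 j [-0.41  0.26  2.17  1.23  0.31 -3.08]
row [-2.5, -0.6, 4.4] [14.0, 130.0, 20.0]
```

View pics/side1.png

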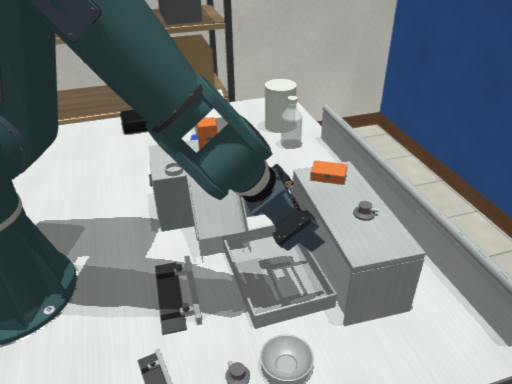

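View pics/wrist1.png

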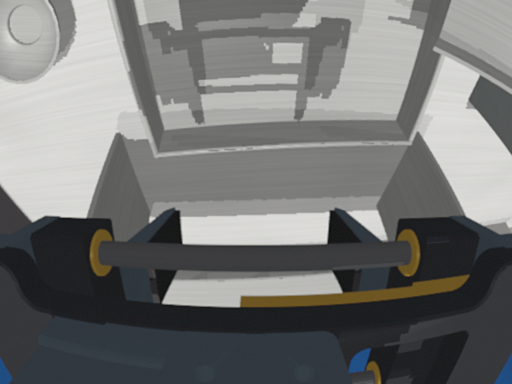

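The wrist ran into joint limits (J5 at 0.31, J6 at -3.08), so I'll fit the kinematics and choose a feasible wrist branch.

```bash
cat > kin.py <<'E'
import numpy as np, itertools
from scipy.spatial.transform import Rotation as R
def Rz(a): return R.from_euler('z',a).as_matrix()
def Ry(a): return R.from_euler('y',a).as_matrix()
S=None
def fkR(j,s4,s5,s6): return Rz(j[0])@Ry(j[1]+j[2])@Rz(s4*j[3])@Ry(s5*j[4])@Rz(s6*j[5])
E
python3 - <<'E'
from h import *; from kin import *
s,R0=stat(); print(repr(s['joints']),repr(s['eef_pos']),repr(s['tool_rot']))
D=[([1.26465,.37940,1.73479,0,1.02851,-.03331],[-1.32666,-1.00522,1.00675]),(s['joints'],s['tool_rot'])]
for sg in itertools.product((1,-1),repeat=3):
    C=[fkR(j,*sg).T@R.from_rotvec(r).as_matrix() for j,r in D]
    print(sg,np.degrees(R.from_matrix(C[0].T@C[1]).magnitude()), np.round(C[0],2).tolist())
E
```

```text
t 4.85 tcp [ 0.6243 -0.1674  0.1637] st [ 0.1674 -0.0398  0.1637] F_st [0.46 0.44 0.33] gap 1.0 j [-0.41  0.26  2.17  1.23  0.31 -3.08]
array([-0.40947472,  0.26364684,  2.17369001,  1.23445081,  0.30643508,
       -3.0763941 ]) array([ 0.62427364, -0.16738696,  0.16367701]) array([-1.63654067, -1.67240132,  0.75555463])
(1, 1, 1) 0.0010203177557792547 [[-1.0, 0.0, -0.0], [-0.0, 0.0, 1.0], [0.0, 1.0, -0.0]]
(1, 1, -1) 11.287718485563937 [[-1.0, 0.0, 0.07], [0.07, 0.0, 1.0], [0.0, 1.0, -0.0]]
(1, -1, 1) 152.82654177116976 [[0.47, 0.88, -0.05], [0.05, 0.03, 1.0], [0.88, -0.47, -0.03]]
(1, -1, -1) 153.25518028208324 [[0.47, 0.88, 0.02], [0.02, -0.03, 1.0], [0.88, -0.47, -0.03]]
(-1, 1, 1) 141.4572934566167 [[-1.0, 0.0, -0.0], [-0.0, 0.0, 1.0], [0.0, 1.0, -0.0]]
(-1, 1, -1) 152.23528834943474 [[-1.0, 0.0, 0.07], [0.07, 0.0, 1.0], [0.0, 1.0, -0.0]]
(-1, -1, 1) 171.1059543545462 [[0.47, 0.88, -0.05], [0.05, 0.03, 1.0], [0.88, -0.47, -0.03]]
(-1, -1, -1) 176.74244520291407 [[0.47, 0.88, 0.02], [0.02, -0.03, 1.0], [0.88, -0.47, -0.03]]
```

```bash
cat > log.py <<'E'
from h import *
import json
s=env.read_state(); open('data.jsonl','a').write(json.dumps([list(map(float,s['joints'])),list(map(float,s['eef_pos'])),list(map(float,s['tool_rot']))])+'\n'); stat()
E
python3 log.py; python3 -m handwheel '[[0,0,0,0,-60,0,1],[0,0,0,0,-120,-20,1],[0,0,0,0,-180,-50,1]]'; python3 log.py;  python3 -m handwheel '[[0,0,0,0,-50,-40,1],[0,0,0,0,-70,-60,1]]'; python3 log.py
python3 - <<'E'
from h import *; from kin import *; import json
from scipy.optimize import least_squares
D=[([1.26465,.37940,1.73479,0,1.02851,-.03331],[0.18851471, 0.67373281, 0.23028711],[-1.32666,-1.00522,1.00675],1)]
D+=[tuple(json.loads(l))+(1,) for l in open('data.jsonl')]
D+=[([.86,-.39,2.27,-.7,.91,-.31],[.3752,.2768,.4112],None,.2),([-.35,-.19,2.13,.37,.56,-2.12],[.5869,-.1395,.4113],None,.2)]
def fk(j,p):
    h,a,L1,L2,e,Lt,l=p
    q=np.array([a,l,h])+L1*np.array([np.sin(j[1]),0,np.cos(j[1])])+Ry(j[1]+j[2])@np.array([e,0,L2])
    return Rz(j[0])@q+fkR(j,1,1,1)@np.array([0,0,Lt])
f=lambda p:np.concatenate([w*(fk(j,p)-x) for j,x,_,w in D])
r=least_squares(f,[.4,0,.5,.5,0,.3,0]); print(r.x,np.round(r.fun*1000,1).reshape(-1,3))
E
```

```text
t 4.85 tcp [ 0.6243 -0.1674  0.1637] st [ 0.1674 -0.0398  0.1637] F_st [0.46 0.44 0.33] gap 1.0 j [-0.41  0.26  2.17  1.23  0.31 -3.08]
time: 5.22
eef_pos: [0.5535, -0.1782, 0.332]
tool_rot: [-1.637, -1.669, 0.756]
contact_force: [1.5, 0.4, 0.6]
finger_gap: 1.001
t 5.22 tcp [ 0.5535 -0.1782  0.332 ] st [ 0.0973 -0.054   0.332 ] F_st [1.5  0.51 0.61] gap 1.0 j [-0.49 -0.11  2.2   0.64  0.58 -2.49]
time: 5.48
eef_pos: [0.56, -0.1849, 0.4272]
tool_rot: [-1.642, -1.673, 0.755]
contact_force: [0.2, 0.3, -0.6]
finger_gap: 1.002
t 5.47 tcp [ 0.56   -0.1849  0.4272] st [ 0.1041 -0.0604  0.4272] F_st [ 0.23  0.32 -0.61] gap 1.0 j [-0.5  -0.2   2.1   0.52  0.73 -2.34]
[3.18084799e-01 6.29841165e-05 5.50619805e-01 6.03859987e-01
 4.13139284e-02 2.51638084e-01 2.33249993e-02] [[-0.   0.   0. ]
 [-0.  -0.  -0. ]
 [ 0.  -0.  -0. ]
 [ 0.  -0.   0. ]
 [ 0.1 -0.2  0.3]
 [-0.1  0.3 -0.4]]
```

```bash
cat >> kin.py <<'E'
h_,a_,L1,L2,e_,Lt,l_=3.18084799e-01,6.29841165e-05,5.50619805e-01,6.03859987e-01,4.13139284e-02,2.51638084e-01,2.33249993e-02
C=np.array([[-1,0,0],[0,0,1],[0,1,0.]])
LIM=np.array([[-2.77,2.77],[-.74,2.19],[0,2.66],[-1.06,4.2],[.31,2.87],[-3.08,3.08]])
def fk(j):
    q=np.array([a_,l_,h_])+L1*np.array([np.sin(j[1]),0,np.cos(j[1])])+Ry(j[1]+j[2])@np.array([e_,0,L2])
    R6=fkR(j,1,1,1); return Rz(j[0])@q+R6@np.array([0,0,Lt]), R6@C
def ik(T,Rt):
    out=[]; c=T-Lt*Rt[:,1]
    r=np.hypot(c[0],c[1])
    if r<abs(l_): return out
    rx=np.sqrt(r*r-l_*l_)
    j1=np.arctan2(c[1],c[0])-np.arctan2(l_,rx)
    x=rx-a_; z=c[2]-h_; d=np.hypot(x,z); L2e=np.hypot(L2,e_)
    ca=(d*d-L1*L1-L2e*L2e)/(2*L1*L2e)
    if abs(ca)>1: return out
    b=np.arccos(ca) # angle between link dirs; forearm effective dir angle = j23 + atan2(e,L2)
    g=np.arctan2(x,z); j2=g-np.arctan2(L2e*np.sin(b),L1+L2e*np.cos(b)); j3=b-np.arctan2(e_,L2)
    W=(Rz(j1)@Ry(j2+j3)).T@Rt@C.T
    a4,a5,a6=R.from_matrix(W).as_euler('ZYZ')
    for A in ((a4,a5,a6),(a4+np.pi,-a5,a6+np.pi)):
        if A[1]<0: continue
        for k4 in(-1,0,1):
            for k6 in(-1,0,1):
                j=np.array([j1,j2,j3,A[0]+2*np.pi*k4,A[1],A[2]+2*np.pi*k6])
                if np.all(j>=LIM[:,0]-.0) and np.all(j<=LIM[:,1]+.0): out.append(j)
    for A in ((a4,a5,a6),(a4+np.pi,-a5,a6+np.pi)):
        pass
    return out
E
python3 - <<'E'
from h import *; from kin import *
s=env.read_state(); print(np.abs(fk(s['joints'])[0]-s['eef_pos']).max(), s['joints'], ik(s['eef_pos'],R.from_rotvec(s['tool_rot']).as_matrix()))
def mk(lean,yaw,roll,sx):
    a=np.radians(lean); y=np.array([np.sin(a),0,-np.cos(a)]); x=np.array([0,sx,0.]); B=np.stack([x,y,np.cross(x,y)],1)
    return RS@Rz(np.radians(yaw))@B@Ry(np.radians(roll))
for nm,x0 in (('hook',.2298),('home',.130)):
  for lean in(35,40,45):
    for sx in (1,-1):
      for yaw in(-15,0,15):
        for roll in (0,90):
          J=[j for j in ik(st([x0,-.015,.047]),mk(lean,yaw,roll,sx))]
          if J: print(nm,lean,sx,yaw,roll,[np.round(j,2).tolist() for j in J])
E
```

```text
2.5761177183253325e-05 [-0.50097858 -0.19966544  2.09555529  0.51761414  0.73473603 -2.33556335] [array([-0.50094278, -0.1997125 ,  2.0955937 ,  0.51758821,  0.73472676,
       -2.33551298])]
hook 35 1 15 0 [[-0.35, 0.55, 2.03, 1.49, 0.31, 2.74]]
hook 35 1 15 90 [[-0.35, 0.55, 2.03, 1.49, 0.31, -1.97]]
hook 35 -1 15 0 [[-0.35, 0.55, 2.03, 1.49, 0.31, -0.4]]
hook 35 -1 15 90 [[-0.35, 0.55, 2.03, 1.49, 0.31, 1.17]]
hook 40 1 15 0 [[-0.37, 0.56, 2.06, 1.8, 0.37, 2.43]]
hook 40 1 15 90 [[-0.37, 0.56, 2.06, 1.8, 0.37, -2.29]]
hook 40 -1 15 0 [[-0.37, 0.56, 2.06, 1.8, 0.37, -0.72]]
hook 40 -1 15 90 [[-0.37, 0.56, 2.06, 1.8, 0.37, 0.85]]
hook 45 1 -15 0 [[-0.22, 0.56, 2.12, 3.35, 0.33, 1.44]]
hook 45 1 -15 90 [[-0.22, 0.56, 2.12, 3.35, 0.33, 3.01]]
hook 45 1 0 0 [[-0.31, 0.56, 2.11, 2.59, 0.35, 1.91]]
hook 45 1 0 90 [[-0.31, 0.56, 2.11, 2.59, 0.35, -2.81]]
hook 45 1 15 0 [[-0.39, 0.58, 2.08, 2.02, 0.46, 2.21]]
hook 45 1 15 90 [[-0.39, 0.58, 2.08, 2.02, 0.46, -2.51]]
hook 45 -1 -15 0 [[-0.22, 0.56, 2.12, 3.35, 0.33, -1.7]]
hook 45 -1 -15 90 [[-0.22, 0.56, 2.12, 3.35, 0.33, -0.13]]
hook 45 -1
[... 796 characters left out ...]
4, 0.48, 2.24, 1.94, 0.43, -0.93]]
home 40 -1 15 90 [[-0.44, 0.48, 2.24, 1.94, 0.43, 0.64]]
home 45 1 -15 0 [[-0.26, 0.48, 2.3, 3.23, 0.43, 1.53]]
home 45 1 0 0 [[-0.37, 0.49, 2.3, 2.62, 0.46, 1.82]]
home 45 1 0 90 [[-0.37, 0.49, 2.3, 2.62, 0.46, -2.89]]
home 45 1 15 0 [[-0.46, 0.5, 2.26, 2.09, 0.53, 2.04]]
home 45 1 15 90 [[-0.46, 0.5, 2.26, 2.09, 0.53, -2.67]]
home 45 -1 -15 0 [[-0.26, 0.48, 2.3, 3.23, 0.43, -1.62]]
home 45 -1 -15 90 [[-0.26, 0.48, 2.3, 3.23, 0.43, -0.04]]
home 45 -1 0 0 [[-0.37, 0.49, 2.3, 2.62, 0.46, -1.32]]
home 45 -1 0 90 [[-0.37, 0.49, 2.3, 2.62, 0.46, 0.25]]
home 45 -1 15 0 [[-0.46, 0.5, 2.26, 2.09, 0.53, -1.1]]
home 45 -1 15 90 [[-0.46, 0.5, 2.26, 2.09, 0.53, 0.47]]
```

```bash
cat >> h.py <<'E'
from kin import ik,fk,Rz,Ry
def T45(lean=45,yaw=0,sx=-1):
    a=np.radians(lean); y=np.array([np.sin(a),0,-np.cos(a)]); x=np.array([0,sx,0.]); B=np.stack([x,y,np.cross(x,y)],1)
    return RS@Rz(np.radians(yaw))@B
D45=np.array([1,0,-1])/np.sqrt(2)
HOOK=np.array([.231,-.030,.049])
def rel(p0,R0,p1,R1):
    return np.round(np.r_[R.from_matrix(R0.T@R1).as_rotvec(degrees=True),R0.T@(p1-p0)*1000],1).tolist()
E
python3 - <<'E'
from h import *
s,R0=stat(); j0=s['joints']
for k in (.3,.25,.2,.15,.1,.05,0): print(k,[np.round(j,2).tolist() for j in ik(st(HOOK-k*D45),T45())])
for x in (.2,.17,.14,.12): print(x,[np.round(j,2).tolist() for j in ik(st([x,-.03,.049]),T45())])
g=ik(st(HOOK-.30*D45),T45())[0]; print(st(HOOK-.3*D45))
p0=s['eef_pos']
for t in np.linspace(0,1,21)[1:]:
    j=j0+(g-j0)*t; p,Rr=fk(j); print(np.round(to_st(p),3),np.round(Rr[:,1],2),rel(p0,R0,p,Rr))
E
```

```text
t 5.47 tcp [ 0.56   -0.1849  0.4272] st [ 0.1041 -0.0604  0.4272] F_st [ 0.23  0.32 -0.61] gap 1.0 j [-0.5  -0.2   2.1   0.52  0.73 -2.34]
0.3 [[-0.51, -0.2, 2.46, 1.16, 0.35, 0.09]]
0.25 []
0.2 []
0.15 []
0.1 [[-0.38, 0.35, 2.25, 2.31, 0.31, -1.0]]
0.05 [[-0.35, 0.46, 2.18, 2.44, 0.34, -1.12]]
0 [[-0.33, 0.56, 2.11, 2.53, 0.35, -1.19]]
0.2 [[-0.35, 0.54, 2.16, 2.55, 0.38, -1.23]]
0.17 [[-0.37, 0.51, 2.22, 2.56, 0.41, -1.25]]
0.14 [[-0.39, 0.49, 2.27, 2.56, 0.44, -1.28]]
0.12 [[-0.41, 0.48, 2.31, 2.56, 0.46, -1.3]]
[ 0.47636355 -0.1502951   0.26113203]
[ 0.103 -0.057  0.419] [ 0.62  0.05 -0.78] [-0.7, 8.7, -0.5, 3.0, 5.8, 6.3]
[ 0.101 -0.054  0.411] [ 0.63  0.06 -0.77] [-1.3, 17.5, -1.0, 5.8, 11.4, 12.8]
[ 0.099 -0.051  0.403] [ 0.64  0.06 -0.77] [-1.8, 26.3, -1.5, 8.4, 16.8, 19.5]
[ 0.096 -0.048  0.394] [ 0.65  0.06 -0.76] [-2.3, 35.1, -2.1, 10.7, 22.0, 26.3]
[ 0.094 -0.045  0.386] [ 0.66  0.06 -0.75] [-2.6, 43.9, -2.7, 12.8, 27.0, 33.4]
[ 0.091 -0.043  0.378] [ 0.67  0.07 -0.74] [-3.0, 52.8, -3.2, 14.7, 31.9, 40.6]
[ 0.088 -0.041  0.37 ] [ 0.67  0.06 -0.74] [-3.3, 61.7, -3.8, 16.4,
[... 371 characters left out ...]
.71] [-4.3, 106.5, -6.6, 21.9, 57.2, 88.8]
[ 0.063 -0.033  0.321] [ 0.71  0.04 -0.71] [-4.4, 115.5, -7.2, 22.4, 60.8, 97.7]
[ 0.058 -0.032  0.313] [ 0.71  0.03 -0.71] [-4.6, 124.5, -7.7, 22.8, 64.2, 107.0]
[ 0.052 -0.031  0.304] [ 0.71  0.02 -0.7 ] [-4.8, 133.5, -8.3, 23.1, 67.5, 116.5]
[ 0.046 -0.031  0.296] [ 0.71  0.01 -0.7 ] [-5.0, 142.5, -8.8, 23.2, 70.6, 126.4]
[ 0.04  -0.031  0.287] [ 0.71  0.   -0.7 ] [-5.2, 151.6, -9.4, 23.3, 73.6, 136.6]
[ 0.033 -0.03   0.279] [ 0.71 -0.01 -0.7 ] [-5.6, 160.6, -10.0, 23.2, 76.3, 147.2]
[ 0.026 -0.03   0.27 ] [ 0.71 -0.02 -0.7 ] [-6.0, 169.7, -10.7, 23.1, 78.9, 158.0]
[ 0.019 -0.03   0.261] [ 0.71 -0.03 -0.71] [-6.5, 178.7, -11.4, 22.9, 81.2, 169.2]
```

```bash
python3 - <<'E'
from h import *
s,R0=stat(); j0=s['joints']
for yaw in (0,5,10): 
  for k in (.15,.12,.1,.08): print(yaw,k,[np.round(j,2).tolist() for j in ik(st(HOOK-k*D45),T45(45,yaw))])
g=ik(st(HOOK-.1*D45),T45())[0]
g[4]+=.04
p0=s['eef_pos']; n=int(np.ceil(np.abs(g-j0).max()/.17)); print(n)
for t in np.linspace(0,1,16)[1:]:
    j=j0+(g-j0)*t; p,Rr=fk(j); print(np.round(j,2)[3:],np.round(to_st(p),3),np.round(RS.T@Rr[:,1],2),rel(p0,R0,p,Rr))
E
```

```text
t 5.47 tcp [ 0.56   -0.1849  0.4272] st [ 0.1041 -0.0604  0.4272] F_st [ 0.23  0.32 -0.61] gap 1.0 j [-0.5  -0.2   2.1   0.52  0.73 -2.34]
0 0.15 []
0 0.12 []
0 0.1 [[-0.38, 0.35, 2.25, 2.31, 0.31, -1.0]]
0 0.08 [[-0.37, 0.39, 2.22, 2.37, 0.32, -1.06]]
5 0.15 [[-0.44, 0.23, 2.31, 1.92, 0.35, -0.72]]
5 0.12 [[-0.42, 0.31, 2.27, 2.03, 0.36, -0.82]]
5 0.1 [[-0.41, 0.35, 2.24, 2.1, 0.36, -0.88]]
5 0.08 [[-0.4, 0.4, 2.22, 2.16, 0.36, -0.93]]
10 0.15 [[-0.47, 0.24, 2.29, 1.77, 0.41, -0.66]]
10 0.12 [[-0.45, 0.31, 2.26, 1.87, 0.41, -0.75]]
10 0.1 [[-0.44, 0.36, 2.23, 1.92, 0.41, -0.8]]
10 0.08 [[-0.42, 0.4, 2.2, 1.98, 0.41, -0.85]]
11
[ 0.64  0.71 -2.25] [ 0.119 -0.046  0.411] [ 0.63  0.13 -0.76] [-1.6, 10.8, -3.4, 12.3, 22.5, -1.8]
[ 0.76  0.68 -2.16] [ 0.132 -0.035  0.396] [ 0.66  0.17 -0.73] [-2.8, 21.9, -6.6, 22.8, 43.7, -3.2]
[ 0.88  0.66 -2.07] [ 0.145 -0.025  0.381] [ 0.68  0.21 -0.7 ] [-3.5, 33.2, -9.5, 31.1, 64.0, -3.9]
[ 1.    0.63 -1.98] [ 0.157 -0.017  0.366] [ 0.7   0.23 -0.68] [-3.9, 44.8, -12.1, 37.4, 83.5, -3.6]
[ 1.12  0.61 -1.89] [ 0.167 -0.012  0.35 ] [ 0.72  0.25 -0.65] 
[... 365 characters left out ...]
0.193 -0.007  0.276] [ 0.78  0.21 -0.59] [-2.8, 104.5, -19.8, 40.4, 176.9, 22.6]
[ 1.71  0.48 -1.45] [ 0.194 -0.009  0.254] [ 0.79  0.19 -0.59] [-2.4, 116.8, -20.1, 36.8, 195.1, 34.6]
[ 1.83  0.45 -1.36] [ 0.194 -0.012  0.231] [ 0.79  0.16 -0.59] [-2.2, 129.1, -19.9, 32.4, 213.0, 49.3]
[ 1.95  0.43 -1.27] [ 0.191 -0.015  0.206] [ 0.79  0.12 -0.61] [-2.1, 141.4, -19.3, 27.7, 230.5, 66.7]
[ 2.07  0.4  -1.18] [ 0.185 -0.019  0.18 ] [ 0.77  0.09 -0.63] [-2.4, 153.8, -18.2, 22.9, 247.3, 86.9]
[ 2.19  0.38 -1.09] [ 0.177 -0.022  0.153] [ 0.76  0.05 -0.65] [-3.2, 166.1, -16.6, 18.3, 263.3, 109.9]
[ 2.31  0.35 -1.  ] [ 0.166 -0.025  0.126] [ 0.73  0.02 -0.68] [-4.5, 178.4, -14.4, 14.3, 278.2, 135.4]
```

```bash
python3 - <<'E'
from h import *
s,R0=stat(); j0=s['joints']
for x,z,l,yw in ((.11,.2,45,10),(.11,.2,50,10),(.13,.2,50,10),(.11,.17,45,10),(.12,.16,45,5),(.12,.16,48,5)): print(x,z,l,yw,[np.round(j,2).tolist() for j in ik(st([x,-.03,z]),T45(l,yw))])
g=ik(st([.12,-.03,.2]),T45(50,10))[0]
p0=s['eef_pos']
for t in np.linspace(0,1,16)[1:]:
    j=j0+(g-j0)*t; p,Rr=fk(j); print(np.round(j,2)[3:],np.round(to_st(p),3),np.round(RS.T@Rr[:,1],2),rel(p0,R0,p,Rr))
E
```

```text
t 5.47 tcp [ 0.56   -0.1849  0.4272] st [ 0.1041 -0.0604  0.4272] F_st [ 0.23  0.32 -0.61] gap 1.0 j [-0.5  -0.2   2.1   0.52  0.73 -2.34]
0.11 0.2 45 10 [[-0.48, 0.12, 2.31, 1.53, 0.41, -0.41]]
0.11 0.2 50 10 [[-0.5, 0.14, 2.34, 1.78, 0.48, -0.67]]
0.13 0.2 50 10 [[-0.48, 0.17, 2.3, 1.79, 0.46, -0.66]]
0.11 0.17 45 10 [[-0.48, 0.19, 2.32, 1.69, 0.42, -0.59]]
0.12 0.16 45 5 [[-0.44, 0.22, 2.31, 1.89, 0.35, -0.69]]
0.12 0.16 48 5 [[-0.45, 0.23, 2.33, 2.04, 0.4, -0.85]]
[ 0.6   0.72 -2.22] [ 0.111 -0.052  0.412] [ 0.62  0.11 -0.77] [-0.9, 10.7, -2.4, 7.4, 16.6, 4.4]
[ 0.69  0.7  -2.11] [ 0.116 -0.044  0.397] [ 0.64  0.15 -0.76] [-1.4, 21.6, -4.6, 14.0, 32.4, 8.9]
[ 0.77  0.68 -2.  ] [ 0.121 -0.037  0.383] [ 0.65  0.17 -0.74] [-1.7, 32.6, -6.7, 19.5, 47.4, 13.7]
[ 0.86  0.66 -1.89] [ 0.126 -0.032  0.369] [ 0.66  0.2  -0.72] [-1.7, 43.8, -8.7, 24.0, 61.7, 18.7]
[ 0.94  0.65 -1.78] [ 0.13  -0.027  0.355] [ 0.68  0.21 -0.7 ] [-1.5, 55.0, -10.5, 27.4, 75.5, 24.3]
[ 1.02  0.63 -1.67] [ 0.133 -0.024  0.34 ] [ 0.69  0.23 -0.69] [-1.1, 66.3, -12.1, 29.8, 88.8, 30.3]
[ 1.11  0.61 -1.55] [ 0.136 
[... 187 characters left out ...]
 -1.33] [ 0.138 -0.02   0.297] [ 0.73  0.23 -0.65] [0.8, 100.7, -15.9, 31.2, 126.2, 52.9]
[ 1.36  0.56 -1.22] [ 0.138 -0.02   0.282] [ 0.74  0.22 -0.64] [1.5, 112.2, -16.8, 30.0, 138.0, 62.2]
[ 1.45  0.54 -1.11] [ 0.137 -0.021  0.267] [ 0.75  0.21 -0.63] [2.3, 123.9, -17.4, 28.0, 149.4, 72.7]
[ 1.53  0.52 -1.  ] [ 0.134 -0.023  0.251] [ 0.75  0.2  -0.63] [3.0, 135.5, -17.9, 25.4, 160.5, 84.2]
[ 1.61  0.5  -0.89] [ 0.131 -0.025  0.234] [ 0.76  0.18 -0.63] [3.6, 147.3, -18.1, 22.4, 171.1, 97.1]
[ 1.7   0.49 -0.77] [ 0.126 -0.027  0.217] [ 0.76  0.16 -0.63] [4.0, 159.0, -18.1, 18.9, 181.4, 111.1]
[ 1.78  0.47 -0.66] [ 0.12 -0.03  0.2 ] [ 0.75  0.13 -0.64] [4.3, 170.8, -17.9, 15.3, 191.2, 126.5]
```

```bash
python3 -m handwheel '[[-1,10,-2,7,16,4,1],[-1.4,20.5,-4.5,13,31,9,1],[-1.7,31,-6.5,19,46,13,1],[-1.7,41.5,-8.5,23,60,18,1],[-1.5,52,-10,27,73,23,1],[-1.2,62.5,-11.5,29,85,28,1],[-0.8,73,-13,31,97,34,1],[-0.3,83,-14,32,108,40,1],[0.4,93.5,-15.3,31,119,48,1],[1,104,-16.2,31,130,56,1]]'; cat > nxt.py <<'E'
from h import *
s,R0=stat(); j0=s['joints']
g=ik(st([.12,-.03,.2]),T45(50,10))[0]
p0=s['eef_pos']; n=int(np.ceil(np.degrees(np.abs((g-j0)[3:]).sum())/10))
for t in np.linspace(0,1,8)[1:]:
    j=j0+(g-j0)*t; p,Rr=fk(j); print(np.round(j,2)[3:],np.round(to_st(p),3),rel(p0,R0,p,Rr))
E
python3 nxt.py
```

```text
time: 6.72
eef_pos: [0.595, -0.1447, 0.2874]
tool_rot: [-1.151, -0.433, -0.776]
contact_force: [-0.2, 0.2, -0.2]
finger_gap: 1.004
t 6.72 tcp [ 0.595  -0.1447  0.2874] st [ 0.1371 -0.0185  0.2874] F_st [-0.17  0.2  -0.19] gap 1.0 j [-0.49  0.03  2.24  1.31  0.57 -1.31]
[ 1.38  0.56 -1.21] [ 0.137 -0.019  0.276] [-0.2, 9.4, -0.7, -7.8, 7.1, -4.8]
[ 1.45  0.54 -1.12] [ 0.136 -0.02   0.264] [-0.5, 18.8, -1.4, -16.1, 13.9, -10.2]
[ 1.51  0.53 -1.03] [ 0.134 -0.022  0.252] [-0.8, 28.2, -2.2, -24.9, 20.2, -16.0]
[ 1.58  0.51 -0.94] [ 0.132 -0.023  0.239] [-1.2, 37.7, -2.9, -34.4, 26.1, -22.3]
[ 1.65  0.5  -0.85] [ 0.129 -0.025  0.226] [-1.7, 47.1, -3.7, -44.5, 31.7, -29.0]
[ 1.72  0.48 -0.75] [ 0.125 -0.028  0.213] [-2.3, 56.6, -4.5, -55.4, 36.7, -36.1]
[ 1.78  0.47 -0.66] [ 0.12 -0.03  0.2 ] [-2.9, 66.0, -5.4, -66.9, 41.3, -43.4]
```

The branch is tracking exactly, so I'll continue.

```bash
python3 -m handwheel '[[-0.2,9.4,-0.7,-8,7,-5,1],[-0.5,18.8,-1.4,-16,14,-10,1],[-0.8,28.2,-2.2,-25,20,-16,1],[-1.2,37.7,-2.9,-34,26,-22,1],[-1.7,47,-3.7,-44,32,-29,1],[-2.3,56.6,-4.5,-55,37,-36,1],[-3,66,-5.4,-67,41,-43,1],[-3,66,-5.4,-67,41,-43,1]]'; python3 - <<'E'
from h import *
s,R0=stat(); p0=s['eef_pos']
for T,l,y in (([.128,-.03,.16],48,5),([.160,-.03,.12],45,2),([.19,-.03,.09],45,0),(HOOK,45,0)):
    j=ik(st(T),T45(l,y)); print(np.round(T,3),l,y,rel(p0,R0,st(T),T45(l,y)),[np.round(q,2)[3:] for q in j])
E
```

```text
time: 7.72
eef_pos: [0.5768, -0.155, 0.1999]
tool_rot: [-0.576, 0.499, -1.379]
contact_force: [-0.3, 0.1, -0.6]
finger_gap: 0.998
t 7.72 tcp [ 0.5768 -0.155   0.1999] st [ 0.1194 -0.0297  0.1999] F_st [-0.27  0.07 -0.64] gap 1.0 j [-0.49  0.15  2.32  1.78  0.47 -0.66]
[ 0.128 -0.03   0.16 ] 48 5 [-1.9, 3.7, -3.8, 1.6, 32.2, -25.1] [array([ 2.05,  0.4 , -0.84])]
[ 0.16 -0.03  0.12] 45 2 [-4.9, 5.8, -5.9, 7.1, 82.0, -35.4] [array([ 2.22,  0.33, -0.95])]
[ 0.19 -0.03  0.09] 45 0 [-4.9, 7.1, -7.4, 12.3, 123.9, -39.3] [array([ 2.43,  0.33, -1.1 ])]
[ 0.231 -0.03   0.049] 45 0 [-4.9, 7.1, -7.4, 19.5, 181.2, -44.7] [array([ 2.53,  0.35, -1.19])]
```

```bash
python3 -m handwheel '[[-2,3.7,-3.8,2,32,-25,1],[-4.9,5.8,-5.9,7,82,-35,1],[-4.9,7.1,-7.4,10,100,-37,1],[-4.9,7.1,-7.4,10,100,-37,1]]'; python3 - <<'E'
from h import *
s,R0=stat(); p0=s['eef_pos']
for T in (HOOK,): print(rel(p0,R0,st(T),T45(45,0)))
snap('side','side2.png'); snap('wrist','wrist2.png')
E
```

```text
time: 8.22
eef_pos: [0.6316, -0.1583, 0.1073]
tool_rot: [-0.604, 0.63, -1.526]
contact_force: [-0.9, -0.5, -0.1]
finger_gap: 0.999
t 8.22 tcp [ 0.6316 -0.1583  0.1073] st [ 0.1743 -0.0304  0.1073] F_st [-0.84 -0.54 -0.05] gap 1.0 j [-0.37  0.39  2.22  2.36  0.32 -1.05]
[-0.0, 0.2, -0.0, -0.3, 81.3, -1.3]
```

View pics/side2.png

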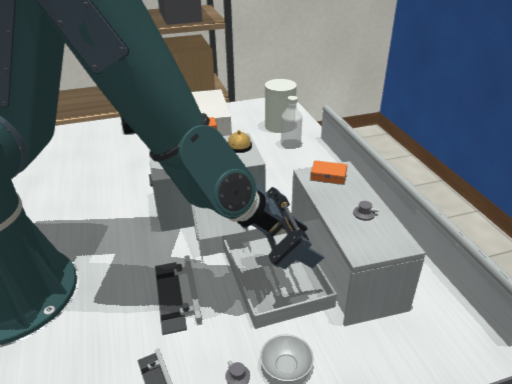

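View pics/wrist2.png

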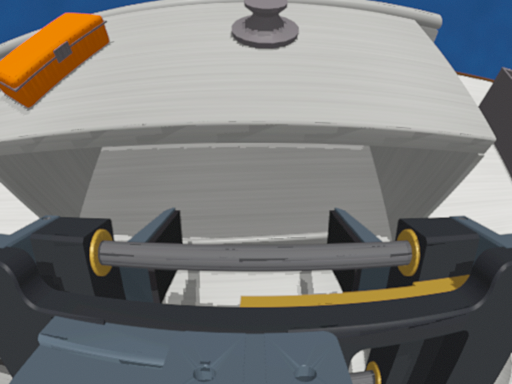

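The fingers lean under the roof edge, and the wrist view shows the tray wall lip at (270,238). The tray hasn't moved, so I'll insert now.

```bash
python3 -m handwheel '[[0,0,0,0,20,-1,1],[0,0,0,0,40,-1,1],[0,0,0,0,60,-1,1],[0,0,0,0,80,-1,1],[0,0,0,0,80,-1,1]]'; python3 - <<'E'
from h import *
s,R0=stat()
# -x station in tool axes
print(np.round(R0.T@RS@np.array([-1,0,0]),3))
snap('wrist','wrist3.png');p,d=snap('side','side3.png');cv2.imwrite('pics/side3c.png',cv2.resize(p[170:330,200:400],None,fx=3.5,fy=3.5))
E
```

```text
time: 8.95
eef_pos: [0.6868, -0.162, 0.0506]
tool_rot: [-0.602, 0.632, -1.529]
contact_force: [-0.2, 0.1, -0.5]
finger_gap: 0.998
t 8.95 tcp [ 0.6868 -0.162   0.0506] st [ 0.2296 -0.0313  0.0506] F_st [-0.19  0.07 -0.52] gap 1.0 j [-0.34  0.56  2.11  2.53  0.35 -1.19]
[-0.    -0.708 -0.706]
```

View pics/side3c.png

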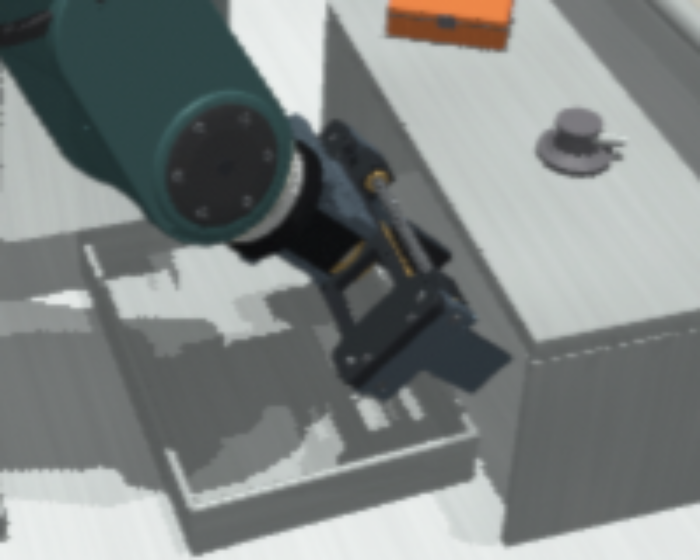

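The finger pads are past the far wall and low. I'll pull gently towards the robot.

```bash
python3 -m handwheel '[[0,0,0,0,-3,-3,1],[0,0,0,0,-6,-6,1],[0,0,0,0,-9,-9,1],[0,0,0,0,-12,-12,1],[0,0,0,0,-15,-15,1],[0,0,0,0,-18,-18,1]]'; python3 -c "
from h import *
stat()"; python3 -m handwheel '[[0,0,0,0,-3,-3,1],[0,0,0,0,-6,-6,1],[0,0,0,0,-9,-9,1],[0,0,0,0,-12,-12,1]]';  python3 - <<'E'
from h import *
stat(); p,d=snap('top','top4.png'); p,d=snap('side','side4.png')
cv2.imwrite('pics/side4c.png',cv2.resize(p[170:330,150:350],None,fx=3.5,fy=3.5))
E
```

```text
time: 9.8
eef_pos: [0.6615, -0.1605, 0.0506]
tool_rot: [-0.601, 0.632, -1.529]
contact_force: [3.3, -0.5, 4.4]
finger_gap: 1.001
t 9.8 tcp [ 0.6615 -0.1605  0.0506] st [ 0.2043 -0.031   0.0506] F_st [ 3.32 -0.36  4.44] gap 1.0 j [-0.35  0.54  2.16  2.54  0.38 -1.22]
time: 10.3
eef_pos: [0.6444, -0.1596, 0.0504]
tool_rot: [-0.601, 0.633, -1.529]
contact_force: [4.2, -0.2, 5.2]
finger_gap: 0.999
t 10.3 tcp [ 0.6444 -0.1596  0.0504] st [ 0.1872 -0.031   0.0504] F_st [4.16 0.02 5.21] gap 1.0 j [-0.36  0.53  2.19  2.55  0.4  -1.24]
```

View pics/side4c.png

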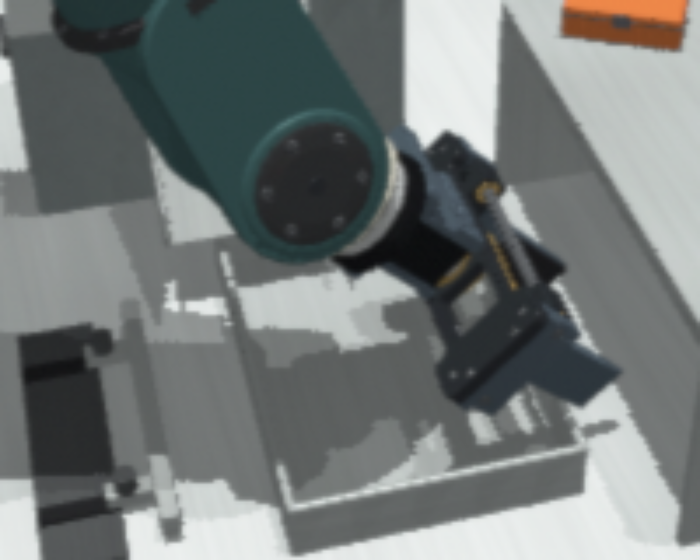

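```bash
python3 -m handwheel '[[0,0,0,0,-3,-3,1],[0,0,0,0,-6,-6,1],[0,0,0,0,-9,-9,1],[0,0,0,0,-12,-12,1],[0,0,0,0,-15,-15,1],[0,0,0,0,-18,-18,1],[0,0,0,0,-21,-21,1],[0,0,0,0,-24,-24,1]]';  python3 - <<'E'
from h import *
stat(); p,d=snap('side','side5.png')
cv2.imwrite('pics/side5c.png',cv2.resize(p[170:330,150:350],None,fx=3.5,fy=3.5))
p,d=snap('top','top5.png'); cv2.imwrite('pics/top5c.png',cv2.resize(p[150:320,130:380],None,fx=3.2,fy=3.2))
E
```

```text
time: 11.4
eef_pos: [0.6102, -0.1578, 0.0502]
tool_rot: [-0.601, 0.633, -1.529]
contact_force: [3.0, -0.4, 6.2]
finger_gap: 1.0
t 11.4 tcp [ 0.6102 -0.1578  0.0502] st [ 0.1529 -0.0309  0.0502] F_st [ 3.02 -0.21  6.24] gap 1.0 j [-0.38  0.5   2.25  2.55  0.43 -1.27]
```

View pics/side5c.png

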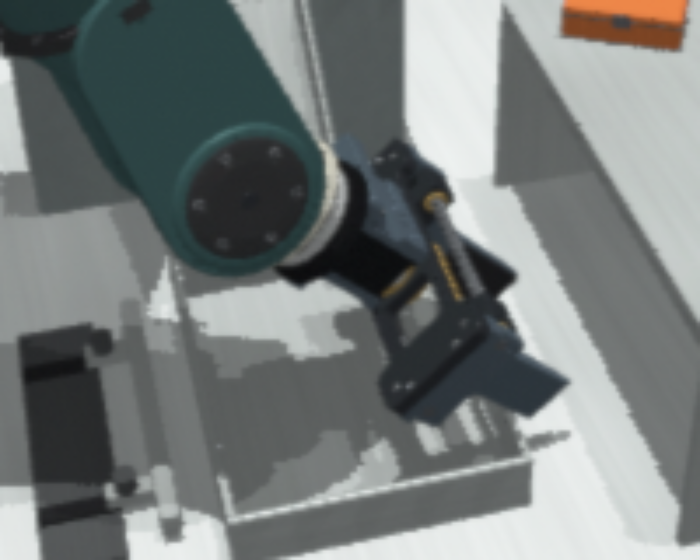

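View pics/top5c.png

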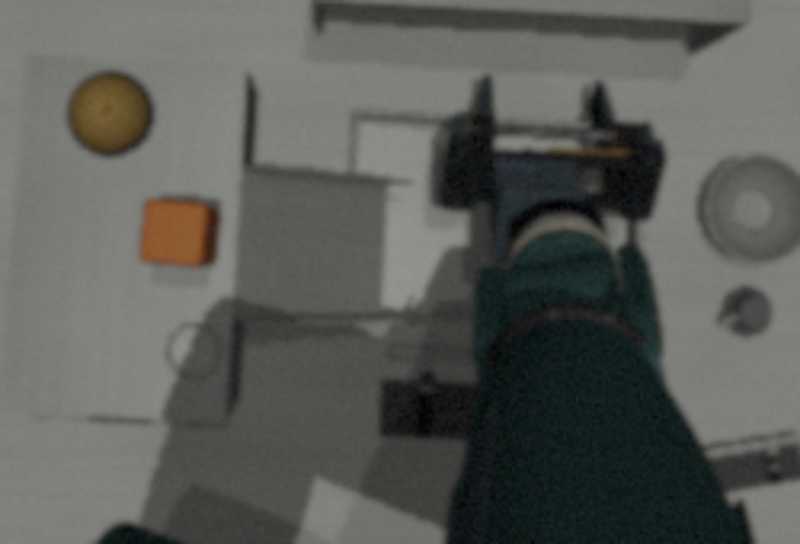

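```bash
python3 -m handwheel '[[0,0,0,0,-2,-2,1],[0,0,0,0,-4,-4,1],[0,0,0,0,-6,-6,1],[0,0,0,0,-8,-8,1],[0,0,0,0,-10,-10,1]]';python3 -m handwheel '[[0,0,0,0,-1,-1,1],[0,0,0,0,-2,-2,1],[0,0,0,0,-3,-3,1],[0,0,0,0,-4,-4,1]]'; python3 -c "
from h import *
stat()
P=cloud('top',snap('top','top6.png')[1]); z=P[...,2]
U,V=np.meshgrid(np.arange(512),np.arange(384))
def f(u0,u1,v0,v1,zz):
  m=(abs(z-zz)<.008)&(U>u0)&(U<u1)&(V>v0)&(V<v1); q=np.array([to_st(p) for p in P[m]]); return q
q=f(236,272,170,200,.04); print('farwall x',np.sort(q[:,0])[-60::10], 'y max',q[:,1].max())
"
```

```text
time: 12.12
eef_pos: [0.5961, -0.1571, 0.0501]
tool_rot: [-0.601, 0.633, -1.529]
contact_force: [3.3, -0.2, 5.2]
finger_gap: 1.001
time: 12.62
eef_pos: [0.5905, -0.1568, 0.0501]
tool_rot: [-0.601, 0.633, -1.529]
contact_force: [3.2, -0.1, 4.6]
finger_gap: 1.0
t 12.62 tcp [ 0.5905 -0.1568  0.0501] st [ 0.1332 -0.0309  0.0501] F_st [3.2  0.03 4.56] gap 1.0 j [-0.4   0.48  2.28  2.56  0.45 -1.28]
farwall x [0.11340422 0.11454088 0.11533056 0.11622981 0.11715113 0.11800414] y max 0.13827092825403936
```

```bash
python3 -m handwheel '[[0,0,0,0,-1,-1,1],[0,0,0,0,-2,-2,1]]';python3 -m handwheel '[[0,0,0,0,-1,-1,1],[0,0,0,0,-2,-2,1]]'
```

```text
time: 12.92
eef_pos: [0.5877, -0.1566, 0.0501]
tool_rot: [-0.601, 0.633, -1.529]
contact_force: [3.8, 0.8, 5.1]
finger_gap: 1.001
time: 13.18
eef_pos: [0.5853, -0.1566, 0.0504]
tool_rot: [-0.601, 0.632, -1.529]
contact_force: [9.2, 2.2, 2.8]
finger_gap: 1.0
```

```bash
python3 -m handwheel '[[0,0,0,0,-1,-1,1],[0,0,0,0,-2,-2,1]]'
```

```text
time: 13.42
eef_pos: [0.5838, -0.1566, 0.0513]
tool_rot: [-0.599, 0.629, -1.53]
contact_force: [14.7, 1.6, 4.3]
finger_gap: 0.999
```

Force has risen from 3 to 15 N and the motion has stalled, so the tray is against the stop. I'll hold briefly and check.

```bash
python3 -m handwheel '[[0,0,0,0,0,0,1],[0,0,0,0,0,0,1]]'; python3 - <<'E'
from h import *
s,R0=stat()
P=cloud('top',snap('top','top7.png')[1]); z=P[...,2]
U,V=np.meshgrid(np.arange(512),np.arange(384))
m=(abs(z-.04)<.006)&(U>236)&(U<272)&(V>170)&(V<200); q=np.array([to_st(p) for p in P[m]]);print('farwall x',np.sort(q[:,0])[-60::10])
l=q[q[:,1]>.12]; print('left', np.round(l[:,1].mean(),4))
print(np.round(R0.T@RS@np.array([[1,0,0],[0,0,1]]).T,3))
p,d=snap('side','side7.png');cv2.imwrite('pics/side7c.png',cv2.resize(p[170:330,150:350],None,fx=3.5,fy=3.5))
E
```

```text
time: 13.68
eef_pos: [0.5839, -0.1566, 0.0513]
tool_rot: [-0.599, 0.629, -1.53]
contact_force: [12.1, 1.0, 5.4]
finger_gap: 0.999
t 13.68 tcp [ 0.5839 -0.1566  0.0513] st [ 0.1265 -0.031   0.0513] F_st [12.08  1.59  5.4 ] gap 1.0 j [-0.4   0.48  2.3   2.56  0.46 -1.29]
farwall x [0.10796199 0.10888889 0.10972487 0.11051536 0.11155406 0.11257224]
left 0.1324
[[-0.     0.   ]
 [ 0.71  -0.704]
 [ 0.704  0.71 ]]
```

View pics/side7c.png

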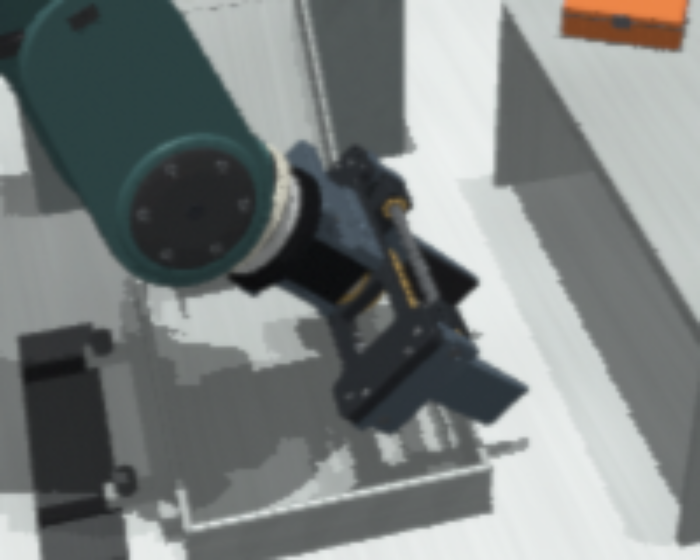

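Home is confirmed: 12 N pull held, far wall at about x=0.113 in station frame, so tray x is about 0.022, the same as my bar estimate. I'll plan the retreat and the push pose.

```bash
python3 - <<'E'
from h import *
s,R0=stat(); j0=s['joints']; p0=s['eef_pos']
up=np.array([0,0,-1.])
def down(yaw):
    x=np.array([np.cos(yaw),np.sin(yaw),0]); return RS@np.stack([x,up,np.cross(x,up)],1)
for yaw in np.radians([0,45,90,135,180,-135,-90,-45]):
    for j in ik(st([.019,.325,.262]),down(yaw)): print(round(np.degrees(yaw)),np.round(j,2))
# up pose candidates
u=np.array([1,0,1])/2**.5
A=HOOK*0+to_st(p0)+.012*u; B=A-.12*D45
for q in(A,B): print(np.round(q,3),[np.round(j,2) for j in ik(st(q),R0)])
E
```

```text
t 13.78 tcp [ 0.5838 -0.1566  0.0513] st [ 0.1265 -0.031   0.0513] F_st [11.51  1.79  5.72] gap 1.0 j [-0.4   0.48  2.3   2.56  0.46 -1.29]
0 [ 0.35  0.08  2.05 -0.    1.02  0.4 ]
45 [ 0.35  0.08  2.05  0.    1.02 -0.39]
90 [ 0.35  0.08  2.05  0.    1.02 -1.17]
135 [ 0.35  0.08  2.05  0.    1.02 -1.96]
180 [ 0.35  0.08  2.05  0.    1.02 -2.74]
-135 [ 0.35  0.08  2.05 -0.    1.02  2.75]
-90 [0.35 0.08 2.05 0.   1.02 1.97]
-45 [0.35 0.08 2.05 0.   1.02 1.18]
[ 0.135 -0.031  0.06 ] [array([-0.4 ,  0.46,  2.29,  2.53,  0.44, -1.26])]
[ 0.05  -0.031  0.145] [array([-0.48,  0.16,  2.45,  2.16,  0.36, -0.93])]
```

```bash
cat > plan2.py <<'E'
from h import *
up=np.array([0,0,-1.])
def down(yaw):
    x=np.array([np.cos(yaw),np.sin(yaw),0]); return RS@np.stack([x,up,np.cross(x,up)],1)
def path(j0,p0,R0,g,n):
    for t in np.linspace(0,1,n+1)[1:]:
        j=j0+(g-j0)*t; p,Rr=fk(j); print(np.round(j,2)[3:],np.round(to_st(p),3),np.round(RS.T@Rr[:,1],2),rel(p0,R0,p,Rr))
E
python3 - <<'E'
from plan2 import *
s,R0=stat(); j0=s['joints']; p0=s['eef_pos']
u=np.array([1,0,1])/2**.5
A=to_st(p0)+.014*u; jA=ik(st(A),R0)[0]
for yaw in (0,30,60):
  print(yaw,[np.round(j,2) for j in ik(st([.05,-.06,.4]),down(np.radians(yaw)))])
g=ik(st([.06,-.06,.42]),down(0))[0]
p,Rr=fk(jA); path(jA,p,Rr,g,18)
E
```

```text
t 13.78 tcp [ 0.5838 -0.1566  0.0513] st [ 0.1265 -0.031   0.0513] F_st [11.51  1.79  5.72] gap 1.0 j [-0.4   0.48  2.3   2.56  0.46 -1.29]
0 [array([-0.39, -0.05,  1.92, -0.  ,  1.27, -0.34])]
30 [array([-0.39, -0.05,  1.92,  0.  ,  1.27, -0.86])]
60 [array([-0.39, -0.05,  1.92,  0.  ,  1.27, -1.39])]
[ 2.39  0.48 -1.2 ] [ 0.162 -0.019  0.092] [ 0.76  0.06 -0.65] [4.1, -5.1, 3.5, -11.6, -3.4, 39.4]
[ 2.25  0.53 -1.15] [ 0.182 -0.006  0.122] [ 0.78  0.14 -0.61] [7.7, -10.3, 7.3, -25.5, -10.0, 75.1]
[ 2.11  0.58 -1.1 ] [0.197 0.01  0.151] [ 0.8   0.21 -0.57] [10.7, -15.6, 11.1, -40.9, -19.6, 106.5]
[ 1.97  0.63 -1.05] [0.208 0.026 0.178] [ 0.79  0.29 -0.54] [13.1, -20.9, 15.1, -56.9, -31.6, 133.1]
[ 1.83  0.68 -1.  ] [0.213 0.042 0.203] [ 0.77  0.37 -0.52] [14.8, -26.4, 19.1, -72.6, -45.5, 154.7]
[ 1.69  0.73 -0.95] [0.214 0.056 0.226] [ 0.73  0.44 -0.52] [15.7, -31.8, 23.0, -87.0, -61.0, 171.3]
[ 1.55  0.77 -0.9 ] [0.21  0.068 0.246] [ 0.68  0.5  -0.53] [15.9, -37.3, 26.9, -99.4, -77.5, 183.2]
[ 1.41  0.82 -0.84] [0.203 0.078 0.263] [ 0.62  0.55 -0.56] [15.1, -42.9, 30.5, -108.8, -94
[... 334 characters left out ...]
.64] [0.153 0.074 0.315] [ 0.34  0.55 -0.76] [3.6, -64.0, 41.0, -105.1, -166.6, 191.9]
[ 0.7   1.07 -0.59] [0.138 0.061 0.326] [ 0.27  0.5  -0.82] [-1.3, -68.7, 42.1, -92.4, -185.7, 189.4]
[ 0.56  1.11 -0.54] [0.122 0.044 0.339] [ 0.21  0.43 -0.88] [-7.1, -73.0, 42.6, -75.0, -205.8, 187.6]
[ 0.42  1.16 -0.49] [0.107 0.023 0.354] [ 0.15  0.35 -0.93] [-13.4, -76.9, 42.1, -53.5, -227.5, 187.3]
[ 0.28  1.21 -0.44] [ 0.091 -0.002  0.372] [ 0.09  0.24 -0.97] [-20.3, -80.2, 40.8, -28.5, -251.1, 189.2]
[ 0.14  1.26 -0.38] [ 0.076 -0.03   0.394] [ 0.04  0.13 -0.99] [-27.7, -82.9, 38.6, -0.6, -277.4, 193.7]
[ 0.    1.31 -0.33] [ 0.06 -0.06  0.42] [-0. -0. -1.] [-35.4, -84.9, 35.4, 29.1, -306.8, 201.1]
```

```bash
python3 -m handwheel '[[0,0,0,0,1,4,1],[0,0,0,0,1,9,1],[0,0,0,0,1,14,1],[0,0,0,0,-20,14,1],[0,0,0,0,-50,14,1],[0,0,0,0,-85,14,1],[0,0,0,0,-120,14,1],[0,0,0,0,-120,14,1]]'; python3 - <<'E'
from plan2 import *
s,R0=stat(); p0=s['eef_pos']; j0=s['joints']
g=ik(st([.03,-.06,.44]),down(0))[0]
path(j0,p0,R0,g,18)
E
```

```text
time: 14.78
eef_pos: [0.5064, -0.1528, 0.146]
tool_rot: [-0.602, 0.632, -1.531]
contact_force: [0.1, -0.8, -0.5]
finger_gap: 1.001
t 14.78 tcp [ 0.5064 -0.1528  0.146 ] st [ 0.049 -0.031  0.146] F_st [ 0.12 -0.84 -0.46] gap 1.0 j [-0.48  0.15  2.45  2.15  0.36 -0.92]
[ 2.03  0.41 -0.89] [ 0.073 -0.021  0.17 ] [ 0.74  0.06 -0.67] [3.2, -5.5, 3.3, -10.0, -0.0, 33.8]
[ 1.91  0.47 -0.85] [ 0.093 -0.009  0.193] [ 0.76  0.12 -0.63] [5.9, -11.1, 6.7, -21.8, -2.5, 64.1]
[ 1.79  0.52 -0.82] [0.108 0.004 0.215] [ 0.77  0.19 -0.61] [8.0, -16.7, 10.2, -34.6, -7.1, 90.6]
[ 1.67  0.58 -0.79] [0.119 0.017 0.236] [ 0.76  0.26 -0.59] [9.6, -22.3, 13.7, -47.7, -13.6, 113.0]
[ 1.55  0.63 -0.76] [0.127 0.029 0.254] [ 0.74  0.32 -0.59] [10.6, -27.9, 17.2, -60.3, -21.7, 131.4]
[ 1.43  0.69 -0.73] [0.13  0.041 0.271] [ 0.71  0.38 -0.6 ] [11.0, -33.5, 20.6, -71.6, -31.0, 145.8]
[ 1.31  0.74 -0.7 ] [0.13  0.05  0.286] [ 0.66  0.43 -0.61] [10.7, -39.1, 23.9, -81.0, -41.4, 156.5]
[ 1.19  0.8  -0.67] [0.128 0.057 0.299] [ 0.61  0.47 -0.64] [9.7, -44.6, 27.0, -87.9, -52.5, 164.0]
[ 1.07  0.85 -0.63] [0.123 0.061
[... 283 characters left out ...]
.54] [0.097 0.05  0.342] [ 0.35  0.46 -0.81] [-1.1, -65.0, 36.4, -81.2, -104.3, 173.1]
[ 0.6   1.07 -0.51] [0.087 0.039 0.353] [ 0.29  0.42 -0.86] [-5.5, -69.5, 37.7, -70.2, -119.5, 173.5]
[ 0.48  1.13 -0.48] [0.076 0.025 0.366] [ 0.22  0.36 -0.91] [-10.4, -73.5, 38.5, -55.6, -135.9, 174.6]
[ 0.36  1.18 -0.45] [0.065 0.007 0.38 ] [ 0.16  0.28 -0.94] [-16.0, -77.2, 38.6, -37.8, -153.9, 176.9]
[ 0.24  1.24 -0.41] [ 0.053 -0.013  0.397] [ 0.11  0.2  -0.97] [-22.0, -80.4, 38.2, -17.3, -173.9, 180.8]
[ 0.12  1.29 -0.38] [ 0.042 -0.036  0.417] [ 0.05  0.1  -0.99] [-28.4, -83.0, 37.1, 5.3, -196.1, 186.7]
[ 0.    1.35 -0.35] [ 0.03 -0.06  0.44] [-0.  0. -1.] [-35.2, -85.0, 35.3, 29.3, -220.9, 194.8]
```

```bash
python3 -m handwheel '[[3.2,-5.5,3.3,-10,0,34,1],[8,-16.7,10.2,-35,-7,90,1],[9.6,-22.3,13.7,-48,-14,113,0],[11,-33.5,20.6,-72,-31,146,0],[10.7,-39.1,23.9,-81,-41,156,0],[8,-50,29.9,-92,-64,169,0],[5.7,-55.2,32.4,-92,-77,171,0],[-1.1,-65,36.4,-81,-104,173,0],[-5.5,-69.5,37.7,-70,-120,173,0],[-16,-77.2,38.6,-38,-154,177,0]]'; python3 - <<'E'
from plan2 import *
s,R0=stat(); p0=s['eef_pos']; j0=s['joints']
g=ik(st([.019,.335,.42]),down(0))[0]; print(np.round(g,2))
path(j0,p0,R0,g,10)
E
```

```text
time: 16.02
eef_pos: [0.525, -0.1155, 0.3777]
tool_rot: [-1.254, -0.051, -0.212]
contact_force: [-0.4, -1.3, -0.4]
finger_gap: 0.157
t 16.02 tcp [ 0.525  -0.1155  0.3777] st [0.0657 0.0071 0.3777] F_st [-0.28 -1.36 -0.45] gap 0.16 j [-0.42 -0.07  2.    0.38  1.18 -0.46]
[ 0.37 -0.06  1.89 -0.    1.31  0.41]
[ 0.35  1.19 -0.37] [0.07  0.041 0.381] [ 0.13  0.29 -0.95] [-1.1, -0.3, 2.3, 1.5, 8.4, 33.5]
[ 0.31  1.21 -0.28] [0.072 0.075 0.384] [ 0.1   0.27 -0.96] [-2.5, -0.6, 4.4, 1.0, 16.2, 66.9]
[ 0.27  1.22 -0.2 ] [0.071 0.109 0.387] [ 0.06  0.24 -0.97] [-4.0, -0.9, 6.2, -1.4, 23.3, 100.1]
[ 0.23  1.23 -0.11] [0.069 0.143 0.391] [ 0.04  0.21 -0.98] [-5.8, -1.2, 7.7, -5.6, 29.7, 133.1]
[ 0.19  1.24 -0.02] [0.066 0.176 0.395] [ 0.01  0.18 -0.98] [-7.7, -1.5, 8.9, -11.6, 35.3, 165.8]
[0.15 1.26 0.07] [0.06  0.209 0.399] [-0.    0.15 -0.99] [-9.8, -1.9, 9.8, -19.3, 40.3, 198.1]
[0.12 1.27 0.15] [0.052 0.241 0.404] [-0.01  0.11 -0.99] [-11.9, -2.2, 10.3, -28.7, 44.4, 230.1]
[0.08 1.28 0.24] [0.043 0.273 0.409] [-0.01  0.07 -1.  ] [-14.0, -2.6, 10.4, -39.8, 47.7, 261.6]
[0.04 1.3  0.33] [0.032 0.304 0.414] [-0.01  0.04 -1.  ] [-16.1, -3.0, 10.2, -52.4, 50.3, 292.6]
[-0.    1.31  0.41] [0.019 0.335 0.42 ] [ 0. -0. -1.] [-18.1, -3.3, 9.6, -66.7, 52.0, 323.0]
```

```bash
python3 -m handwheel '[[-2.5,-0.6,4.4,1,16,50,0],[-5,-1,7,-4,27,110,0],[-9,-1.8,9.5,-17,39,170,0],[-12,-2.2,10.3,-29,44,230,0],[-16,-3,10.2,-52,50,290,0],[-18,-3.3,9.6,-67,52,323,0],[-18,-3.3,9.6,-67,52,323,0]]'; python3 - <<'E'
from plan2 import *
s,R0=stat(); p0=s['eef_pos']
print(rel(p0,R0,st([.019,.325,.265]),down(0)), np.round(R0.T@RS,2).tolist())
P=cloud('top',snap('top','top8.png')[1]); z=P[...,2]; p=cv2.imread('pics/top8.png')
cv2.imwrite('pics/top8c.png',cv2.resize(p[130:320,100:400],None,fx=2.6,fy=2.6)); snap('side','side8.png')
U,V=np.meshgrid(np.arange(512),np.arange(384))
m=(abs(z-.04)<.008)&(V>155)&(V<260)&(U>235)&(U<340)
n,l,stt,_=cv2.connectedComponentsWithStats(m.astype(np.uint8)); k=1+np.argmax(stt[1:,4])
r=cv2.minAreaRect((P[l==k][:,:2]*1000).astype(np.float32)); print(stt[k],r,to_st([r[0][0]/1000,r[0][1]/1000,0]))
E
```

```text
time: 16.9
eef_pos: [0.495, 0.2178, 0.4208]
tool_rot: [-1.566, 0.035, -0.04]
contact_force: [-0.1, 0.2, 0.1]
finger_gap: 0.007
t 16.9 tcp [0.495  0.2178 0.4208] st [0.0193 0.3385 0.4208] F_st [-0.14  0.23  0.11] gap 0.01 j [ 0.37 -0.06  1.89  0.    1.31  0.42]
[-0.2, 0.1, 0.2, -0.8, 155.8, -14.2] [[1.0, 0.0, 0.0], [0.0, 0.0, -1.0], [-0.0, 1.0, 0.0]]
[239 193  92  67 335] ((485.87103271484375, -112.6279296875), (261.4606018066406, 173.7791748046875), 86.78137969970703) [0.02650385 0.0080907  0.        ]
```

View pics/top8c.png

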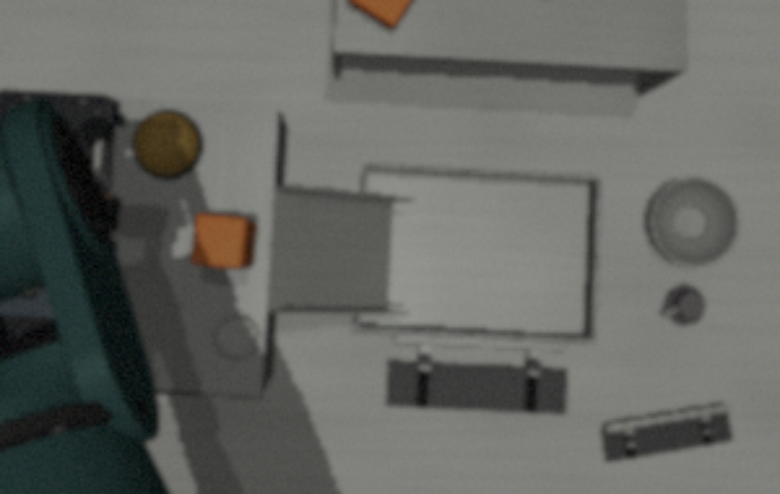

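View pics/side8.png

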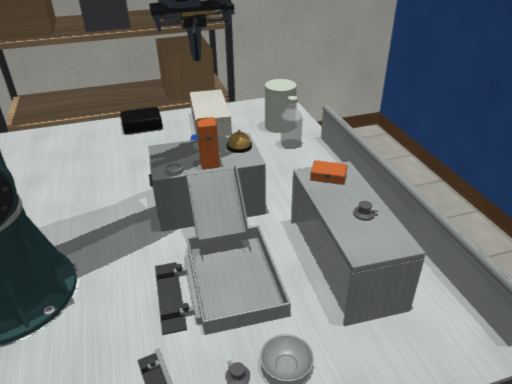

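The tray sits square at the stop, with the chute end over its left wall (top view, 390,250). The orange case still stands at (225,240) and the bystanders haven't moved. I'll descend behind the case.

```bash
python3 -m handwheel '[[0,0,0,0,50,0,0],[0,0,0,0,100,0,0],[0,0,0,0,145,0,0],[0,0,0,0,155,0,0],[0,0,0,0,155,-10,0],[0,0,0,0,155,-10,0]]'; python3 - <<'E'
from h import *
stat(); p,_=snap('side','side9.png'); cv2.imwrite('pics/side9c.png',cv2.resize(p[60:260,120:320],None,fx=3,fy=3))
E
```

```text
time: 17.75
eef_pos: [0.4968, 0.2042, 0.268]
tool_rot: [-1.567, 0.038, -0.048]
contact_force: [0.9, 0.4, 0.4]
finger_gap: 0.005
t 17.75 tcp [0.4968 0.2042 0.268 ] st [0.0217 0.3251 0.268 ] F_st [0.9  0.43 0.38] gap 0.01 j [0.35 0.07 2.04 0.   1.02 0.4 ]
```

View pics/side9c.png

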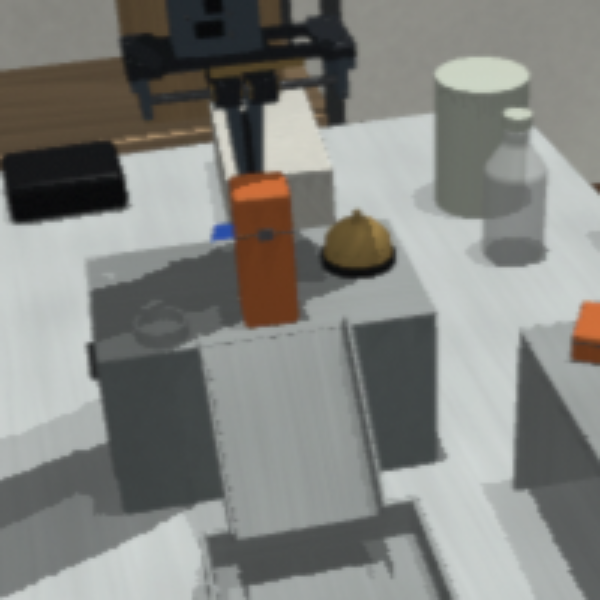

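```bash
python3 -m handwheel '[[0,0,0,0,0,-10,0],[0,0,0,0,0,-20,0],[0,0,0,0,0,-26,0],[0,0,0,0,0,-32,0],[0,0,0,0,0,-38,0]]'; python3 - <<'E'
from h import *
stat(); p,_=snap('side','side10.png'); cv2.imwrite('pics/side10c.png',cv2.resize(p[60:260,120:320],None,fx=3,fy=3))
E
```

```text
time: 18.42
eef_pos: [0.4938, 0.1665, 0.2661]
tool_rot: [-1.568, 0.038, -0.046]
contact_force: [-0.0, -0.2, -0.2]
finger_gap: 0.006
t 18.43 tcp [0.4938 0.1665 0.2661] st [0.0206 0.2873 0.2661] F_st [-0.04 -0.2  -0.15] gap 0.01 j [0.28 0.05 2.07 0.   1.02 0.33]
```

View pics/side10c.png

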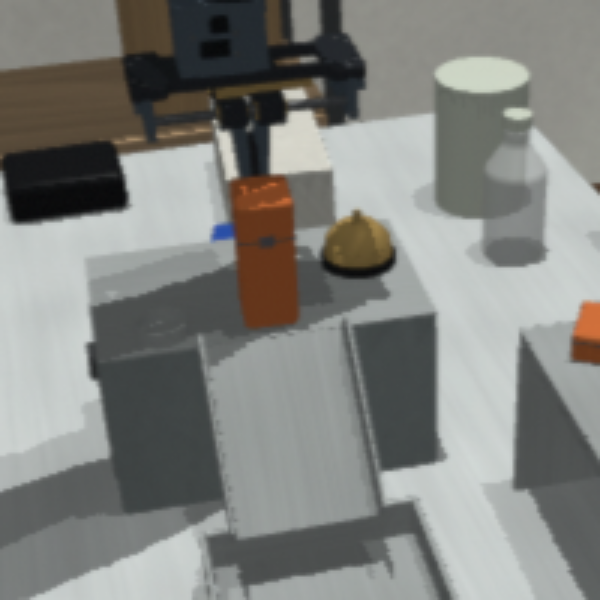

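Contact is near and the case is just starting to tilt. I'll push through the balance point.

```bash
python3 -m handwheel '[[0,0,0,0,0,-7,0],[0,0,0,0,0,-14,0],[0,0,0,0,0,-21,0],[0,0,0,0,0,-28,0],[0,0,0,0,0,-35,0],[0,0,0,0,0,-42,0],[0,0,0,0,0,-48,0],[0,0,0,0,0,-48,0]]'; python3 - <<'E'
from h import *
stat(); p,_=snap('side','side11.png'); cv2.imwrite('pics/side11c.png',cv2.resize(p[60:260,120:320],None,fx=3,fy=3))
E
```

```text
time: 19.48
eef_pos: [0.4912, 0.1186, 0.2659]
tool_rot: [-1.568, 0.039, -0.046]
contact_force: [0.4, 0.4, -0.6]
finger_gap: -0.002
t 19.48 tcp [0.4912 0.1186 0.2659] st [0.0204 0.2393 0.2659] F_st [ 0.4   0.45 -0.61] gap -0.0 j [0.19 0.02 2.1  0.   1.02 0.24]
```

View pics/side11c.png

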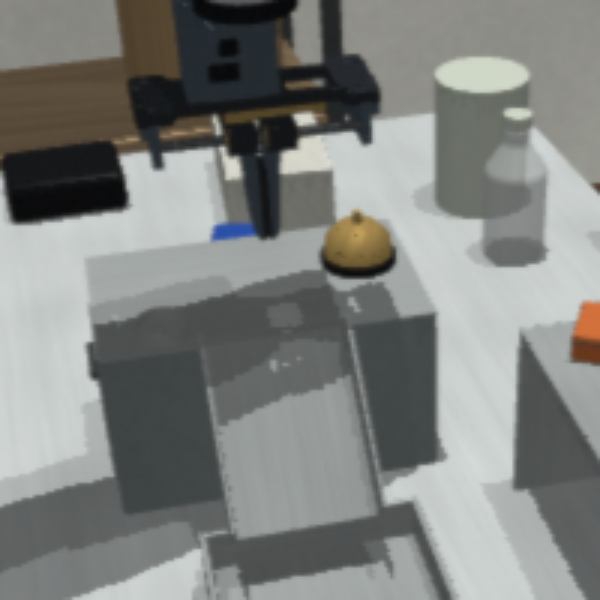

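The case has gone down the chute. I'll rise clear and look at where it landed.

```bash
python3 -m handwheel '[[0,0,0,0,-50,0,0],[0,0,0,0,-100,0,0],[0,0,0,0,-150,30,0],[0,0,0,0,-150,80,0],[0,0,0,0,-150,120,0],[0,0,0,0,-150,120,0]]'; python3 - <<'E'
from h import *
stat(); p,_=snap('side','side12.png'); 
p,d=snap('top','top12.png'); cv2.imwrite('pics/top12c.png',cv2.resize(p[130:320,100:400],None,fx=2.6,fy=2.6))
P=cloud('top',d); z=P[...,2]
hsv=cv2.cvtColor(p,cv2.COLOR_BGR2HSV); m=(hsv[...,1]>150)&(hsv[...,0]<18); m[:160]=0
n,l,s,_=cv2.connectedComponentsWithStats(m.astype(np.uint8))
for k in range(1,n):
    if s[k,4]>80:
        q=P[l==k]; r=cv2.minAreaRect((q[:,:2]*1000).astype(np.float32)); print(s[k],r,'z',np.percentile(q[:,2],[10,50,90]),to_st([r[0][0]/1e3,r[0][1]/1e3,0]))
U,V=np.meshgrid(np.arange(512),np.arange(384))
m=(abs(z-.04)<.008)&(V>155)&(V<260)&(U>235)&(U<340)
n,l,stt,_=cv2.connectedComponentsWithStats(m.astype(np.uint8)); k=1+np.argmax(stt[1:,4])
r=cv2.minAreaRect((P[l==k][:,:2]*1000).astype(np.float32)); print(stt[k],r,to_st([r[0][0]/1000,r[0][1]/1000,0]))
E
```

```text
time: 20.27
eef_pos: [0.4967, 0.2405, 0.416]
tool_rot: [-1.568, 0.037, -0.043]
contact_force: [-0.3, -0.7, 0.0]
finger_gap: 0.004
t 20.27 tcp [0.4967 0.2405 0.416 ] st [0.0199 0.3613 0.416 ] F_st [-0.24 -0.7   0.02] gap 0.0 j [ 0.41 -0.04  1.88  0.    1.3   0.46]
[286 223  43  18 588] ((474.3750305175781, -106.7603759765625), (261.807861328125, 42.15256881713867), 86.56555938720703) z [0.04594252 0.04901266 0.0521281 ] [0.01473213 0.01338342 0.        ]
[240 193  92  67 345] ((485.645263671875, -115.57835388183594), (260.7021179199219, 173.36737060546875), 87.11978149414062) [0.02642405 0.00513272 0.        ]
```

View pics/side12.png

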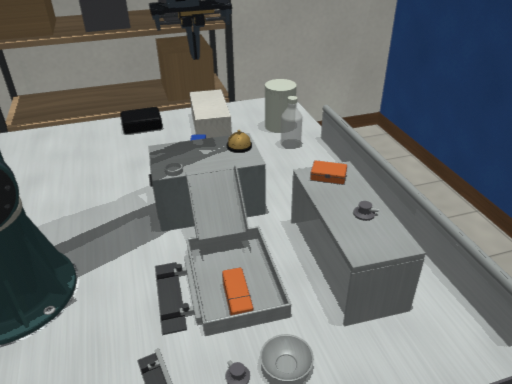

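View pics/top12c.png

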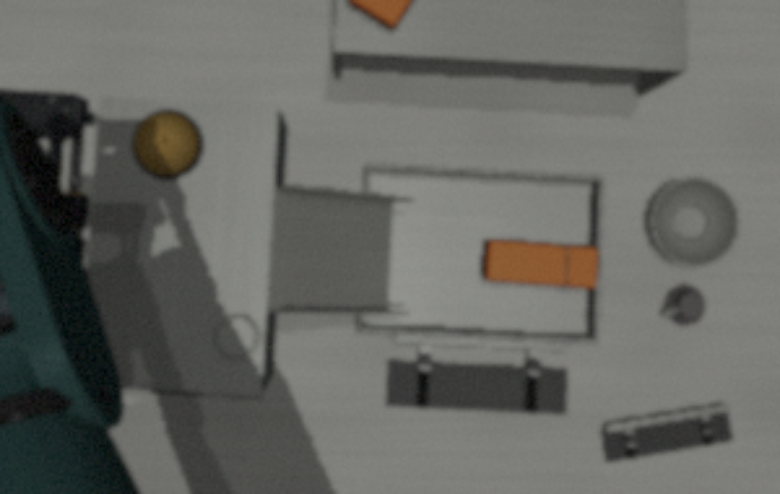

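The case lies flat in the tray against its right wall (top at z≈0.049), the tray is still home, and the bystanders are in place. I'll check once more that everything is at rest, then hand in.

```bash
python3 - <<'E'
from h import *
p,d=snap('top','top13.png'); q=cv2.imread('pics/top12.png')
print(np.abs(p[160:260,230:345].astype(int)-q[160:260,230:345]).max())
stat(); print(env.close_job())
E
```

```text
11
t 20.43 tcp [0.4968 0.238  0.4161] st [0.0201 0.3588 0.4161] F_st [-0.65  0.21  0.53] gap 0.01 j [ 0.4  -0.04  1.88  0.    1.3   0.46]
the job is handed in; nothing more can be done
None
```

The tray is home against its stop, the tall ear tip case is lying flat in it, and I handed the job in at 20.4 s. No verdict is reported.

- **Tray:** I hooked the fingers behind the far wall at a 45° lean and dragged it about 95 mm. The pull force rose from 3 to about 15 N at the stop and held around 12 N. The tray ended at roughly x 22–26 mm and y 5–8 mm in the dock frame, and square to it within about 0.01 rad.
- **Case:** I tipped the orange case with the closed fingertips without lifting it. It slid down the chute and lies flat along the tray, up against the right wall, with its top about 49 mm above the counter.
- **Last checks:** Two pictures a moment apart showed no movement around the tray beyond image noise. By eye, the bystanders look unmoved; I did not measure them. The gripper was well clear and touching nothing.

**What disagreed:**
- **First approach:** The arm stopped at its wrist joint limits on the first try. I backed off and used another wrist posture, touching nothing.
- **Tray x:** The far-wall and whole-rim fits gave slightly different values (22 and 26 mm), both well within limits.
- **Case outline:** The last size check read 262 mm long because part of the roof case's orange slipped in. I relied on the pictures and the height for its position instead.

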